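Unlock the salon's instrument box and open it

TASK

Unlock the grey steel instrument box with the red-headed key: stand the key in the keyhole in the lid and let go of it, then take a fresh grip on it to push it fully home and turn it a quarter turn clockwise. Leave the key turned in the lock and raise the lid by its handle until it stands by itself well past half-way up; do not disturb the nippers, the jar or the polish bottle.

Things in the scene. Friction and masses are not known exactly. Their poses are not given: they have to be found in the camera images.
- key: Cabinet key, 66 mm long, 30 g, lying flat on the diary. Red plastic head 36 mm long (x), 34 wide (y), 10 thick (z), side edges flat and parallel; round neck 5 mm thick, 10 long; flat steel bit 20 mm long, 10 wide, 4 thick, rounded tip; same either way round. Origin: middle of the head's underside, 5 mm under the key's mid-plane; x to the tip, z up.
- key_shoulder (a point): Point on the key's axis where the head ends and the neck begins, 18 mm from the origin along x; axes as the key's.
- key_tip (a point): End of the key's bit on its axis, 48 mm from the origin along x, 30 mm beyond the shoulder; axes as the key's.
- diary: Blue hardback appointment diary, 148 mm (x) by 105 mm (y), 22 mm thick, fixed on the table; origin: centre of its underside, z up. The key lies on it, square to its long right-hand (-y) edge within 8 degrees, tip pointing to the diary's +y; the outer half of the head (15 to 21 mm) juts out over that edge, 22 mm above the table.
- lockbox: Grey steel lockable instrument box fixed to the table, 200 mm front to back (x), 300 mm wide (y), 90 mm high without its lid; origin: centre of its underside; x points to its back (the hinge), -x is its front, y to its left, z up. Turned up to about 20 degrees either way.
- keyhole (a point): Centre of the keyhole's mouth, on top of the brass lock plate (34 mm square, 97 mm above the table with the lid closed), 30 mm behind the box's front and 75 mm left of its middle. Axes as the lid's: x to the hinge, y left, z out of the lid. The slot is 12 mm along y, 6 mm along x and 30 mm deep: 1 mm of room all round the bit. The key fits either way round.
- barrel (a joint): Lock barrel under the 7 mm plate, rad: 0 locked (start), grows as the key turns clockwise from above, stop at 1.6. The key turns only when its shoulder is within 3 mm of the plate (the neck is then in the plate), and once turned cannot come out. Friction 0.04 Nm; the key has 0.2 rad of play in it. The hidden cam frees the lid from about 1.1.
- lid (a joint): Lid angle, rad: 0 closed, grows as its front edge rises, stop at 1.4. A stiff hinge: it stays where it is left; lifting at the handle takes about 6 N.
- lid_handle (a point): Middle of the lid's steel bar handle, 10 mm in diameter, running 84 mm along y, 36 mm above the lid's top (132 mm above the table when closed), on the line of the keyhole, 60 mm to the right of the box's middle. Axes as the lid's.
- lid_hinge (a point): Middle of the lid's hinge line, which runs along the box's y at its back upper edge, 90 mm above the table; the keyhole and handle are 170 mm in front of it. Axes as the lid's.
- nippers: Steel cuticle nippers lying flat, 95 mm long, 40 mm wide, 9 mm high. Leave alone.
- jar: Closed amber glass jar, 72 mm in diameter, 100 mm high; origin: centre of its underside. Leave alone.
- polish: Small red bottle of nail polish with a black cap, 30 mm in diameter, 62 mm high; origin: centre of its underside. Leave alone.
There are look-alikes about, which are no part of the job. Several things have the shape of the key; the one meant has the colours described above.

How it is judged:
By the outcome, as a careful person would: the job done as asked, in the order asked, and still so for the second after the job is handed in, with the robot touching nothing.
It also fails if it takes over 72 s, if anything falls off the work surface, if the arm or the gripper's body presses on something with over 40 N, if the wrist force passes 120 N, or if a joint passes its speed limit or range.

ROBOT

A 7-joint arm with a two-finger parallel gripper is mounted at the origin on the work surface. World frame = base frame: x ahead of the robot, y to its left, z up, the work surface at z = 0. Lengths are in mm, angles in rad, forces in N, time in s.
With the tool pointing down it reaches from about 425 to 800 mm from the base axis. Payload 8.3 kg.
Tool frame: the origin (TCP) lies at the very end of the fingers, on their centre line; the grasp point (between the pads) lies manip.hold_point_z behind it (manip.hold_point_z is the distance from the TCP to the grasp point, in mm); z points along the fingers, y is the direction in which the jaws open and shut (so a half turn about z gives the same grasp; the last joint's range is limited). The gripper opens to 85 mm and grips with 20 to 120 N. Pads are 22 mm wide; open, the fingers measure 114 mm over their backs; the gripper's body (76 mm by 85 mm) begins 54 mm behind the grasp point. The pads swing forward as they close: fully open they stand 13 mm farther back than shut.
Start: joints at [-1.33, 0.383, 0.016, 1.37, -0.006, 1.388, -0.046], TCP at [186.913, 596.375, 192.279] pointing down, gripper open.
Joint ranges: [-2.95, 2.95], [-0.25, 2.06], [-1.52, 1.56], [0.18, 2.33], [-1.44, 4.58], [0.02, 2.06], [-3.01, 3.01]. Speed limits (rad/s): [2.39, 2.39, 3.01, 3.01, 3.14, 3.14, 3.14].

INTERFACE

Orientations are given as a rotation vector (axis times angle).
In Python, from cell import manip gives the robot as it stands.
- The arm moves only by the shell command python3 -m pendant 'ROWS' [FORCE]. ROWS is JSON, a list of rows, each an object with "linear": the shift along the tool's x, y, z in cm, a list of three; "yaw": the turn about the tool's z in rad; "gripper": the closure, from -1 (fully open) to 1 (shut). In form: [{"linear": [x, y, z], "yaw": yaw, "gripper": gripper}, ...]. A call has 1 to 8 rows; each row shifts and turns the commanded pose from where the row before left it, along the tool's axes as they then stand; what a row does not reach is not made up. A row lasts 1/12 s, in which the tool goes at most 41.7 mm and 7.16 degrees, less where a joint would pass 70% of its speed; a pose out of reach is approached as far as the arm can. A call with a gripper value outside its range is refused whole. The fingers move at their own pace and stop on an object; FORCE is the grip in N (left out, the last holds). Time passes only in rows, so rows that do not move let the fingers close. It gives the time, the measured TCP pose, the force and the opening at its end, in the units of the state.
- manip.read_state(): the state, without advancing time (a new reading comes with each control period).
- manip.get_image(name): name is "side" or "top"; returns the picture (420x560x3 uint8, red, green, blue); there is no depth.
- manip.get_calibration(name): a dict with "fx", "fy", "cx", "cy" (pixels), "k1" (the pictures are not rectified: a ray, as slopes to the right and down, at radius r is drawn at 1 + k1 r^2 times it, then the intrinsics apply), "R" (3x3) and "t" (3): a world point X has camera coordinates R X + t. Camera axes: x right, y down, z forward; pixel columns grow to the right and rows downward; lengths in mm; the calibration is good to about 2 mm. A picture is of the moment at which its call begins. get_calibration takes no time and is no camera call.
- manip.sign_off(): hands the job in, once; it reports no verdict.
The state is a dict: "time_s": time; "q": joint angles; "qvel": joint speeds; "joint_torque": joint torques, N m; "tool_pos": TCP position; "ee_rot": TCP orientation; "contact_force": force on the tool from outside, world axes, zero at the start; "wrist_torque": the same for the moment, N m; "opening": opening from 0.0 (shut) to 1.0 (fully open).
Only numpy, scipy, OpenCV 4.12 (cv2) and the standard library are available. Lean on these libraries where they do the work, as an engineer would, in place of code of your own. Each camera call takes 0.05 s, during which the arm holds its last target.

## Working session

There is one attempt and no reset: what is moved stays moved. The work goes in short steps, Python scripts to look and compute and a shell command to move; the robot and the scene stay as the last step left them, time stands still between calls to the robot, and variables do not carry over. Pictures are saved under pics/ and viewed, and the job is handed in when it is done.

```bash
ls; mkdir -p pics
python3 - <<'E'
from cell import manip
import cv2
s=manip.read_state();print(s, manip.hold_point_z)
for n in("side","top"):
    im=manip.get_image(n);cv2.imwrite(f"pics/{n}0.png",im[:,:,::-1]);print(manip.get_calibration(n))
E
```

```text
pics
{'time_s': 0.0, 'q': array([-1.32991761,  0.38420973,  0.01637502,  1.37118435, -0.00631375,
        1.38819204, -0.04645864]), 'qvel': array([ 3.58274113e-04,  1.76043154e-05, -9.65518012e-04,  1.22451519e-04,
       -7.01200087e-04, -4.16885141e-04, -6.63405089e-04]), 'joint_torque': array([ 3.27814787e-04, -6.27608514e+01,  8.44372865e-01, -3.71814787e+01,
        1.66050147e-02,  1.39279728e-02,  9.13115684e-06]), 'tool_pos': array([186.74211102, 595.83304543, 191.28299008]), 'ee_rot': array([-4.75142826e-01, -3.10517620e+00,  3.02402462e-03]), 'contact_force': array([ 0.29785085, -0.24463104, -0.68686308]), 'wrist_torque': array([-0.01326183,  0.03538912,  0.02676992]), 'opening': 1.0007898448119399} 18.700000000000003
{'fx': 466.9039245788338, 'fy': 466.9039245788338, 'cx': 277.13970469794873, 'cy': 208.9805967851862, 'k1': 0.035400576793203235, 'R': array([[ 0.71596409, -0.69787278, -0.01920939],
       [-0.50136378, -0.49482382, -0.70977726],
       [ 0.48582896,  0.51780592, -0.70416422]]), 't': array([-393.37030332,  357.16930607,  969.68433736])}
{'fx': 396.44013929239674, 'fy': 396.44013929239674, 'cx': 284.3810200828387, 'cy': 210.47336668010664, 'k1': -0.07418474981131258, 'R': array([[ 0.00223636, -0.99996654,  0.00786903],
       [-0.98706523, -0.00346881, -0.16028164],
       [ 0.16030357, -0.0074088 , -0.98703996]]), 't': array([-11.5251501 , 547.06406112, 984.89601129])}
```

View pics/side0.png

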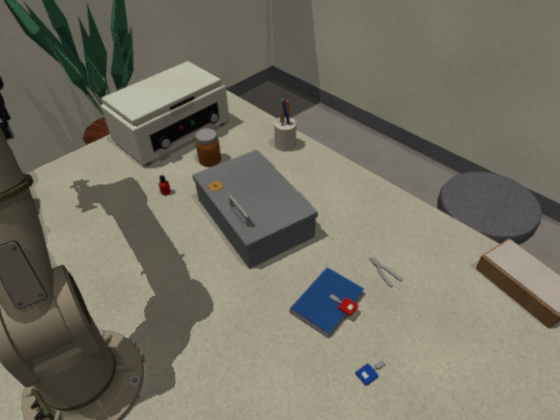

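View pics/top0.png

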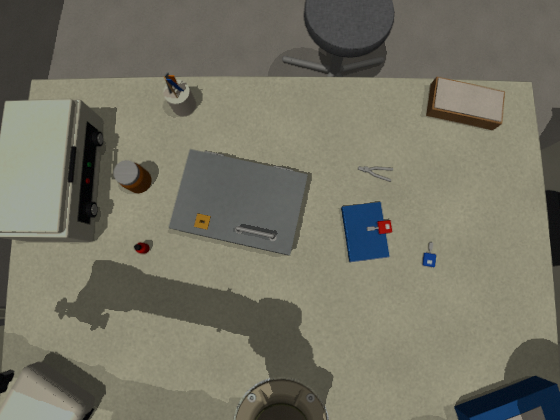

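The side view shows the closed box with the lock plate at (216,186), its handle at (240,209), and the red key on the diary at (347,306). In the top view the plate is at (202,221), the handle at (256,232) and the key head at (384,227). The jar and polish are at the left, the nippers at (376,173).

```bash
cat > h.py <<'E'
import numpy as np, cv2
from cell import manip
from scipy.spatial.transform import Rotation as Ro
def cal(n):
    c=manip.get_calibration(n);K=np.array([[c['fx'],0,c['cx']],[0,c['fy'],c['cy']],[0,0,1]]);return K,np.array([c['k1'],0,0,0,0.]),np.array(c['R']),np.array(c['t'])
def rays(n,uv):
    K,d,R,t=cal(n);p=cv2.undistortPoints(np.array(uv,float).reshape(-1,1,2),K,d)[:,0]
    D=np.c_[p,np.ones(len(p))]@R; return -R.T@t,D
def onz(n,uv,z):
    o,D=rays(n,uv);return o+D*((z-o[2])/D[:,2])[:,None]
def tri(uvs,uvt):
    (o1,d1),(o2,d2)=rays('side',[uvs]),rays('top',[uvt]);d1=d1[0];d2=d2[0]
    s=np.linalg.lstsq(np.c_[d1,-d2],o2-o1,rcond=None)[0];a=o1+s[0]*d1;b=o2+s[1]*d2
    return (a+b)/2,np.linalg.norm(a-b)
def proj(n,X):
    K,d,R,t=cal(n);return cv2.projectPoints(np.array(X,float).reshape(-1,3),cv2.Rodrigues(R)[0],t,K,d)[0][:,0]
def mask(im,lo,hi,box):
    h=cv2.cvtColor(im,cv2.COLOR_RGB2HSV);m=cv2.inRange(h,np.array(lo),np.array(hi));o=np.zeros_like(m);x0,y0,x1,y1=box;o[y0:y1,x0:x1]=m[y0:y1,x0:x1];return o
def st():
    s=manip.read_state();R=Ro.from_rotvec(s['ee_rot']).as_matrix();return s,np.array(s['tool_pos']),R
E
python3 - <<'E'
from h import *
ims={n:cv2.imread(f'pics/{n}0.png')[:,:,::-1].copy() for n in('side','top')}
boxes={'side':dict(key=(325,290,370,320),plate=(200,175,230,197)),'top':dict(key=(360,215,400,240),plate=(190,210,215,232))}
res={}
for n in ims:
    for k,(lo,hi) in dict(key=((0,120,90),(8,255,255)),plate=((12,120,80),(32,255,255))).items():
        m=mask(ims[n],lo,hi,boxes[n][k]);c=max(cv2.findContours(m,0,2)[0],key=cv2.contourArea)
        c=cv2.convexHull(c);r=cv2.minAreaRect(c);print(n,k,r);res[n,k]=r
        z=31 if k=='key' else 97
        b=onz(n,cv2.boxPoints(r),z)
        print(' centre',onz(n,[r[0]],z)[0].round(1),'corners',b.round(1)[:,:2].tolist())
for k in('key','plate'):print(k,tri(res['side',k][0],res['top',k][0]))
for n,b in(('top',(150,130,410,270)),('side',(180,140,380,340))):
    x0,y0,x1,y1=b;im=ims[n][y0:y1,x0:x1][:,:,::-1];f=3 if n=='top' else 3
    im=cv2.resize(im,None,fx=f,fy=f,interpolation=cv2.INTER_CUBIC);cv2.imwrite(f'pics/{n}0z.png',im)
E
```

```text
side key ((347.82000732421875, 305.739990234375), (15.800000190734863, 13.40000057220459), 36.869895935058594)
 centre [ 505.2 -273.8   31. ] corners [[487.5, -258.6], [522.4, -252.8], [522.8, -289.1], [488.5, -294.1]]
side plate ((215.137939453125, 185.3448486328125), (8.541985511779785, 12.998673439025879), 68.19859313964844)
 centre [509.6 194.1  97. ] corners [[499.2, 213.6], [534.5, 205.7], [520.0, 174.7], [485.5, 182.7]]
top key ((384.5, 226.0), (12.0, 13.0), 90.0)
 centre [ 508.8 -273.6   31. ] corners [[524.7, -256.8], [524.8, -291.5], [492.9, -290.2], [492.9, -255.7]]
top plate ((201.85296630859375, 221.08827209472656), (13.824529647827148, 13.824528694152832), 14.03624439239502)
 centre [511.4 192.9  97. ] corners [[498.9, 213.1], [532.2, 206.1], [524.0, 172.7], [490.8, 179.9]]
key (array([ 508.02420995, -273.44866854,   28.1743391 ]), np.float64(2.693012967748669))
plate (array([510.52405831, 193.50981827,  96.96769966]), np.float64(2.131904255246803))
```

View pics/top0z.png

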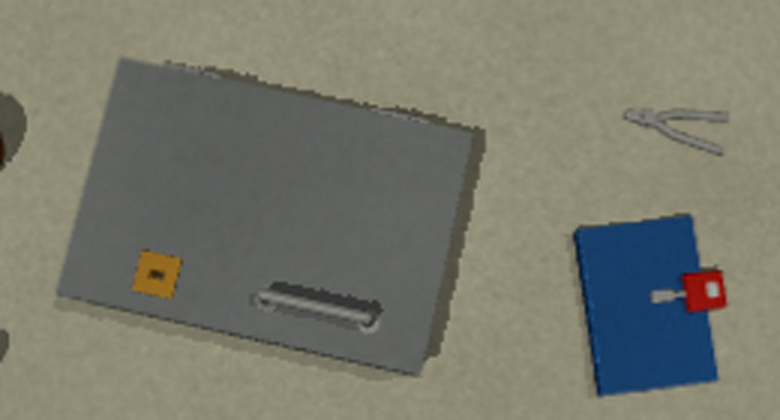

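View pics/side0z.png

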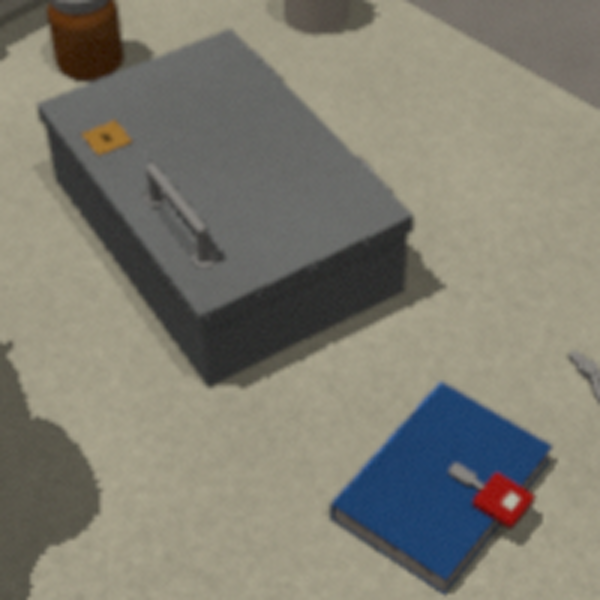

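The zooms confirm it: key bit at zoom (660,296) and head at (705,291) in the top view, and the box is turned about -0.2 rad. Next I work out the axes and neighbouring positions.

Run:
```python
from h import *
T=lambda u,v:(150+(u+.5)/3-.5,130+(v+.5)/3-.5)
S=lambda u,v:(180+(u+.5)/3-.5,140+(v+.5)/3-.5)
print('bit end top',onz('top',[T(651,297)],29), 'side',onz('side',[S(450,465)],29))
ed=onz('top',[T(691,214),T(717,380),T(574,229),T(599,395)],22);print('diary corners',ed.round(1)[:,:2])
c=onz('top',[T(120,58),T(480,130),T(420,375),T(58,295)],96);print('box corners BL BR FR FL',c.round(1)[:,:2])
es=onz('side',[S(232,30),S(410,220),S(205,313),S(40,107)],96);print('side',es.round(1)[:,:2])
for n,p in(('h1',(S(153,170),T(262,293))),('h2',(S(205,232),T(372,318)))):print(n,tri(*p))
print('jar',onz('top',[(127,171)],100),'polish',onz('top',[(142,247)],45),'nip',onz('top',[T(680,128)],5))
s,p,R=st();print(p,R.round(3))
```

```text
bit end top [[ 501.8776658  -226.44420463   29.        ]] side [[ 499.95642833 -224.69437      29.        ]]
diary corners [[ 577.3 -266.3]
 [ 429.7 -284.1]
 [ 563.3 -161. ]
 [ 416.8 -179.9]]
box corners BL BR FR FL [[695.9 231.2]
 [634.  -72.7]
 [430.3 -22.6]
 [494.1 273.7]]
side [[693.9 229.5]
 [623.2 -67.7]
 [434.1 -22.6]
 [493.5 270.5]]
h1 (array([491.82684298, 103.07838638, 128.83651706]), np.float64(1.7945573874122565))
h2 (array([472.34195028,  16.08491402, 131.54878539]), np.float64(1.2724143642191348))
jar [[637.32940171 386.97826775 100.        ]] polish [[450.39991412 356.42024719  45.        ]] nip [[ 660.88016617 -263.53630006    5.        ]]
[186.7706618  595.86875058 191.37110658] [[-0.954  0.299 -0.001]
 [ 0.299  0.954 -0.002]
 [-0.    -0.002 -1.   ]]
```

```bash
cat >> h.py <<'E'
def to(x,y,z,jaw=None):
    s,p,R=st();d=R.T@(np.array([x,y,z])-p)/10
    a=np.arctan2(R[1,1],R[0,1]);print('t',round(s['time_s'],2),'pos',p.round(1),'jaw az',round(a,3),'q',np.round(s['q'],2),'open',round(s['opening'],3),'F',np.round(s['contact_force'],1))
    print('delta cm',d.round(2),'norm',np.linalg.norm(d).round(2),'' if jaw is None else 'yaw %.3f'%(((a-jaw+np.pi/2)%np.pi)-np.pi/2))
E
python3 -m pendant '[{"linear":[-3.6,-1.7,0],"yaw":0,"gripper":-1},{"linear":[-3.6,-1.7,0],"yaw":0,"gripper":-1},{"linear":[-3.6,-1.7,0],"yaw":0,"gripper":-1},{"linear":[-3.6,-1.7,0],"yaw":0,"gripper":-1},{"linear":[-3.6,-1.7,0],"yaw":0,"gripper":-1},{"linear":[-3.6,-1.7,0],"yaw":0,"gripper":-1},{"linear":[-3.6,-1.7,0],"yaw":0,"gripper":-1},{"linear":[-3.6,-1.7,0],"yaw":0,"gripper":-1}]' 20
python3 -c "
from h import *
to(560,0,191);to(509.3,-287.1,191,.135)"
```

```text
time_s: 0.77
tool_pos: [422.0, 378.7, 192.0]
ee_rot: [-0.475, -3.105, 0.001]
contact_force: [0.4, 0.1, 0.2]
opening: 1.0
t 0.77 pos [422.  378.7 192. ] jaw az 1.267 q [-0.93  0.26  0.18  1.54 -0.05  1.35  0.52] open 1.0 F [0.4 0.1 0.2]
delta cm [-24.49 -32.01   0.11] norm 40.31 
t 0.77 pos [422.  378.7 192. ] jaw az 1.267 q [-0.93  0.26  0.18  1.54 -0.05  1.35  0.52] open 1.0 F [0.4 0.1 0.2]
delta cm [-28.24 -60.92   0.12] norm 67.15 yaw 1.132
```

```bash
python3 -m pendant '[{"linear":[-1.75,-3.76,0],"yaw":0,"gripper":-1},{"linear":[-1.75,-3.76,0],"yaw":0,"gripper":-1},{"linear":[-1.75,-3.76,0],"yaw":0,"gripper":-1},{"linear":[-1.75,-3.76,0],"yaw":0,"gripper":-1},{"linear":[-1.75,-3.76,0],"yaw":0,"gripper":-1},{"linear":[-1.75,-3.76,0],"yaw":0,"gripper":-1},{"linear":[-1.75,-3.76,0],"yaw":0,"gripper":-1},{"linear":[-1.75,-3.76,0],"yaw":0,"gripper":-1}]' 20
python3 -m pendant '[{"linear":[-1.75,-3.76,0],"yaw":0,"gripper":-1},{"linear":[-1.75,-3.76,0],"yaw":0,"gripper":-1},{"linear":[-1.75,-3.76,0],"yaw":0,"gripper":-1},{"linear":[-1.75,-3.76,0],"yaw":0,"gripper":-1},{"linear":[-1.75,-3.76,0],"yaw":0,"gripper":-1},{"linear":[-1.75,-3.76,0],"yaw":0,"gripper":-1},{"linear":[-1.75,-3.76,0],"yaw":0,"gripper":-1},{"linear":[-1.75,-3.76,0],"yaw":0,"gripper":-1}]' 20
python3 -m pendant '[{"linear":[0,0,0],"yaw":0.12,"gripper":-1},{"linear":[0,0,0],"yaw":0.12,"gripper":-1},{"linear":[0,0,0],"yaw":0.12,"gripper":-1},{"linear":[0,0,0],"yaw":0.12,"gripper":-1},{"linear":[0,0,0],"yaw":0.12,"gripper":-1},{"linear":[0,0,0],"yaw":0.12,"gripper":-1},{"linear":[0,0,0],"yaw":0.12,"gripper":-1},{"linear":[0,0,0],"yaw":0.12,"gripper":-1}]' 20
python3 -m pendant '[{"linear":[0,0,0],"yaw":0.12,"gripper":-1},{"linear":[0,0,0],"yaw":0.05,"gripper":-1},{"linear":[0,0,0],"yaw":0,"gripper":-1},{"linear":[0,0,0],"yaw":0,"gripper":-1}]' 20
python3 -c "
from h import *
to(509.3,-287.1,6,.135)"
```

```text
time_s: 1.43
tool_pos: [464.2, 49.5, 192.1]
ee_rot: [-0.475, -3.105, -0.0]
contact_force: [1.1, 0.3, 0.6]
opening: 0.998
time_s: 2.1
tool_pos: [508.2, -279.0, 192.1]
ee_rot: [-0.474, -3.105, -0.0]
contact_force: [0.8, 0.3, 0.6]
opening: 1.002
time_s: 2.77
tool_pos: [508.1, -277.1, 191.9]
ee_rot: [-1.862, -2.529, 0.0]
contact_force: [0.2, 0.1, -0.6]
opening: 0.999
time_s: 3.1
tool_pos: [508.1, -277.2, 192.0]
ee_rot: [-2.061, -2.37, 0.001]
contact_force: [-0.1, -0.2, -0.3]
opening: 1.0
t 3.1 pos [ 508.1 -277.2  192. ] jaw az 0.139 q [-0.25  0.38  0.92  1.53 -0.31  1.38  0.84] open 1.0 F [-0.1 -0.2 -0.3]
delta cm [-1.000e+00 -1.000e-02  1.859e+01] norm 18.62 yaw 0.004
```

```bash
python3 -m pendant '[{"linear":[-0.6,0,2.6],"yaw":0,"gripper":-0.4},{"linear":[-0.5,0,2.6],"yaw":0,"gripper":-0.4},{"linear":[0,0,2.6],"yaw":0,"gripper":-0.4},{"linear":[0,0,2.6],"yaw":0,"gripper":-0.4},{"linear":[0,0,2.6],"yaw":0,"gripper":-0.4},{"linear":[0,0,0],"yaw":0,"gripper":-0.4}]' 20
python3 - <<'E'
from h import *
to(509.3,-287.1,6,.135)
for n,b in(('side',(290,220,410,340)),('top',(320,180,440,280))):
    im=manip.get_image(n);x0,y0,x1,y1=b;cv2.imwrite(f'pics/{n}1.png',cv2.resize(im[y0:y1,x0:x1,::-1],None,fx=5,fy=5,interpolation=2))
E
```

```text
time_s: 3.6
tool_pos: [506.9, -286.0, 57.2]
ee_rot: [-2.056, -2.365, 0.003]
contact_force: [-0.7, 1.5, -0.3]
opening: 0.701
t 3.6 pos [ 506.9 -286.    57.2] jaw az 0.139 q [-0.17  0.52  0.84  1.69 -0.42  1.14  0.93] open 0.701 F [-0.7  1.5 -0.3]
delta cm [-0.16  0.26  5.12] norm 5.13 yaw 0.004
```

View pics/side1.png

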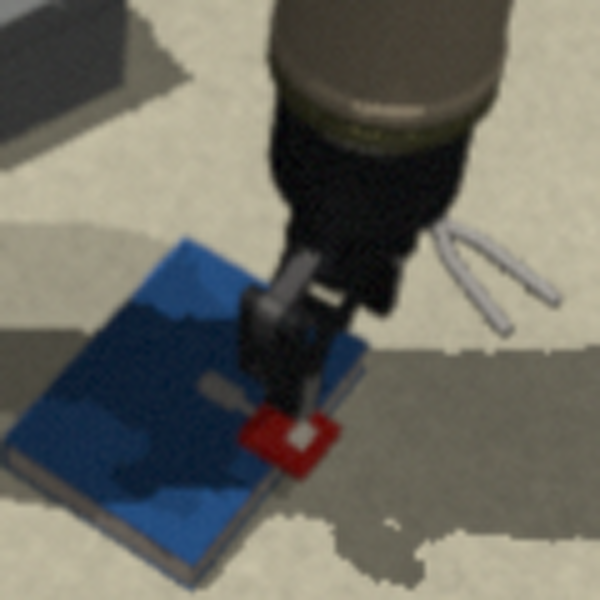

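View pics/top1.png

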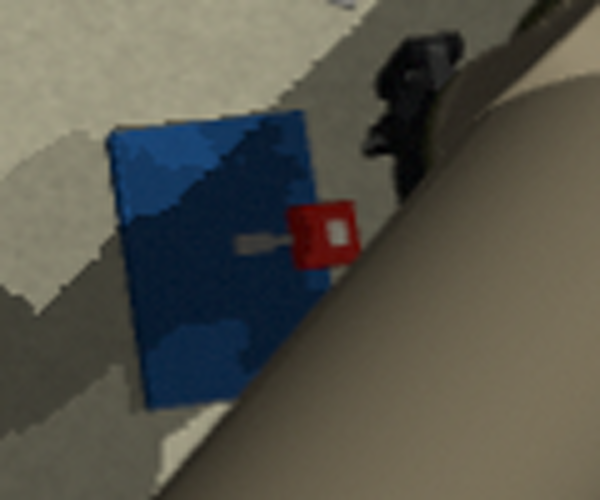

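The side view shows the left finger over the key head at (290,430) and the key undisturbed. The top view shows the fingers at (400,150), just outside the diary's edge. I go down next.

```bash
python3 -m pendant '[{"linear":[0,0,2],"yaw":0,"gripper":-0.4},{"linear":[0,0,2],"yaw":0,"gripper":-0.4},{"linear":[0,0,0.5],"yaw":0,"gripper":-0.4},{"linear":[0,0,0],"yaw":0,"gripper":-0.4},{"linear":[0,0,0],"yaw":0,"gripper":-0.4}]' 20
python3 -c "
from h import *
to(509.3,-287.1,6,.135)"
```

```text
time_s: 4.12
tool_pos: [510.6, -288.9, 19.0]
ee_rot: [2.063, 2.367, 0.001]
contact_force: [-0.0, -0.3, -0.2]
opening: 0.7
t 4.12 pos [ 510.6 -288.9   19. ] jaw az 0.137 q [-0.14  0.56  0.81  1.72 -0.46  1.06  0.96] open 0.7 F [-0.  -0.3 -0.2]
delta cm [ 0.19 -0.11  1.3 ] norm 1.32 yaw 0.002
```

```bash
python3 -m pendant '[{"linear":[0.08,-0.1,0.6],"yaw":0,"gripper":-0.4},{"linear":[0,0,0.6],"yaw":0,"gripper":-0.4},{"linear":[0,0,0],"yaw":0,"gripper":-0.4},{"linear":[0,0,0],"yaw":0,"gripper":0},{"linear":[0,0,0],"yaw":0,"gripper":0.5},{"linear":[0,0,0],"yaw":0,"gripper":1},{"linear":[0,0,0],"yaw":0,"gripper":1},{"linear":[0,0,0],"yaw":0,"gripper":1}]' 20
python3 -m pendant '[{"linear":[0,0,0],"yaw":0,"gripper":1},{"linear":[0,0,0],"yaw":0,"gripper":1}]' 20
python3 - <<'E'
from h import *
to(509.3,-287.1,6,.135)
for n,b in(('side',(290,220,410,340)),('top',(320,180,440,280))):
    im=manip.get_image(n);x0,y0,x1,y1=b;cv2.imwrite(f'pics/{n}2.png',cv2.resize(im[y0:y1,x0:x1,::-1],None,fx=5,fy=5,interpolation=2))
E
```

```text
time_s: 4.78
tool_pos: [508.8, -287.6, 5.4]
ee_rot: [2.064, 2.368, -0.0]
contact_force: [-0.0, 0.0, -0.2]
opening: 0.008
time_s: 4.95
tool_pos: [508.7, -287.6, 5.4]
ee_rot: [2.064, 2.368, -0.0]
contact_force: [0.7, 0.3, -0.3]
opening: -0.002
t 4.95 pos [ 508.7 -287.6    5.4] jaw az 0.137 q [-0.14  0.58  0.8   1.73 -0.47  1.04  0.97] open -0.002 F [ 0.7  0.3 -0.3]
delta cm [ 0.05  0.06 -0.06] norm 0.1 yaw 0.002
```

View pics/side2.png

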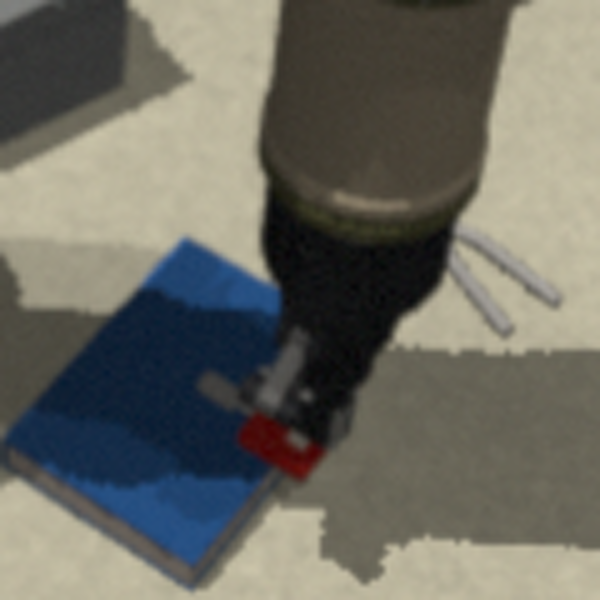

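View pics/top2.png

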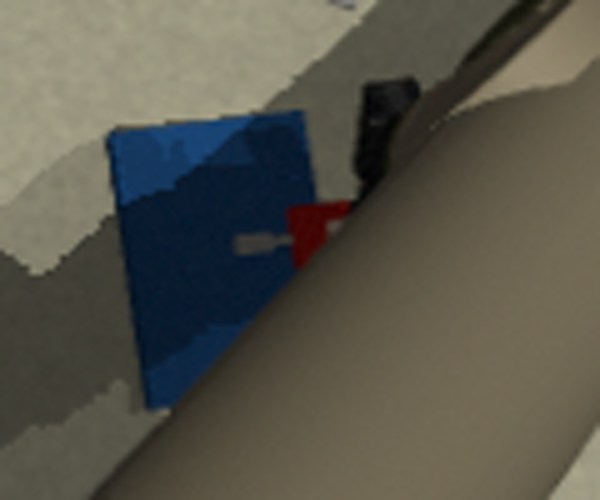

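Run:
```python
from h import *
s,p,R=st()
P=[p,p-R[:,2]*18.7,p-R[:,2]*18.7+R[:,1]*20,p-R[:,2]*18.7-R[:,1]*20,p-R[:,2]*70]
print((R*1).round(3))
print('side zoom',((proj('side',P)-[290,220]+.5)*5-.5).round(0).tolist())
print('top zoom',((proj('top',P)-[320,180]+.5)*5-.5).round(0).tolist())
```

```text
[[-0.137  0.991 -0.   ]
 [ 0.991  0.137 -0.   ]
 [-0.    -0.    -1.   ]]
side zoom [[315.0, 476.0], [319.0, 453.0], [342.0, 423.0], [295.0, 484.0], [330.0, 387.0]]
top zoom [[338.0, 238.0], [347.0, 234.0], [341.0, 197.0], [354.0, 271.0], [374.0, 222.0]]
```

Run:
```python
from h import *
im=manip.get_image('side')[270:330,320:380,::-1]
im=np.clip(im.astype(float)*1.8+15,0,255).astype(np.uint8)
cv2.imwrite('pics/side3.png',cv2.resize(im,None,fx=10,fy=10,interpolation=2));to(509,-287,6)
```

```text
t 5.1 pos [ 508.7 -287.6    5.3] jaw az 0.137 q [-0.14  0.58  0.8   1.73 -0.47  1.04  0.97] open 0.004 F [ 0.1 -0.4 -0.2]
delta cm [ 0.05  0.04 -0.07] norm 0.1
```

View pics/side3.png

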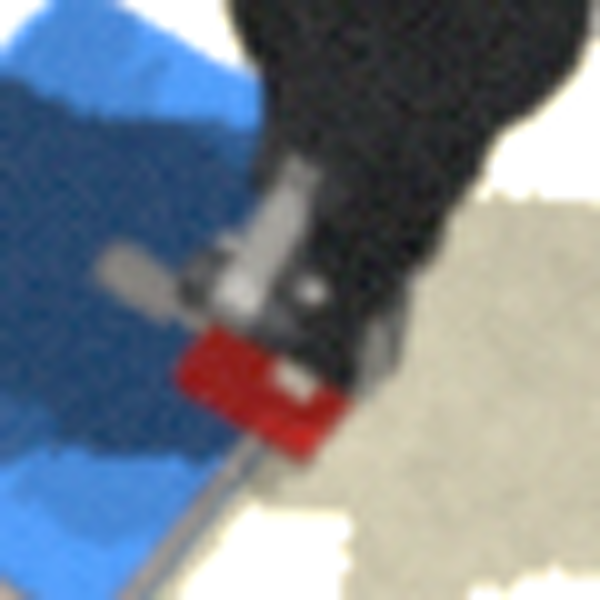

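Run:
```python
from h import *
s,_,R=st()
for q in ([506.9,-286,57.2],):
  for off in (0,30,-30):
    for z in (0,13,40,72):
        P=np.array(q)+R[:,1]*off+[0,0,z]
        print(off,z,((proj('side',P)-[290,220]+.5)*5-.5).round(0),((proj('top',P)-[320,180]+.5)*5-.5).round(0))
# base check & gripper visible features at dist
```

```text
0 0 [[320. 411.]] [[362. 229.]]
0 13 [[323. 394.]] [[369. 226.]]
0 40 [[329. 358.]] [[384. 219.]]
0 72 [[337. 313.]] [[403. 211.]]
30 0 [[356. 366.]] [[351. 172.]]
30 13 [[359. 349.]] [[358. 168.]]
30 40 [[365. 312.]] [[373. 160.]]
30 72 [[373. 267.]] [[392. 149.]]
-30 0 [[284. 458.]] [[372. 287.]]
-30 13 [[287. 441.]] [[379. 285.]]
-30 40 [[292. 405.]] [[395. 279.]]
-30 72 [[299. 360.]] [[414. 273.]]
```

The side view shows the shut fingers around (370,380), beyond the +x side of the red head rather than astride it. So the tool's real place disagrees with the reading. I go up and triangulate the shut fingertips.

```bash
python3 -m pendant '[{"linear":[0,0,-2],"yaw":0,"gripper":1},{"linear":[0,0,-3],"yaw":0,"gripper":1},{"linear":[0,0,-3],"yaw":0,"gripper":1},{"linear":[0,0,-3],"yaw":0,"gripper":1},{"linear":[0,0,0],"yaw":0,"gripper":1},{"linear":[0,0,0],"yaw":0,"gripper":1}]' 20
python3 - <<'E'
from h import *
to(509,-287,6)
s,p,R=st();print(proj('side',p),proj('top',p))
for n,b in(('side',(300,200,400,325)),('top',(330,150,430,250))):
    im=manip.get_image(n);x0,y0,x1,y1=b;im=np.clip(im.astype(float)*1.6+10,0,255).astype(np.uint8);cv2.imwrite(f'pics/{n}4.png',cv2.resize(im[y0:y1,x0:x1,::-1],None,fx=4.8,fy=4.8,interpolation=2))
E
```

```text
time_s: 5.6
tool_pos: [509.8, -288.3, 117.2]
ee_rot: [2.062, 2.366, 0.002]
contact_force: [0.8, 0.8, 0.2]
opening: 0.001
t 5.6 pos [ 509.8 -288.3  117.2] jaw az 0.137 q [-0.2   0.45  0.88  1.63 -0.37  1.23  0.89] open 0.001 F [0.8 0.8 0.2]
delta cm [ 0.16 -0.1  11.11] norm 11.12 
[[358.11896567 285.44064299]] [[399.61832747 221.24444456]]
```

View pics/side4.png

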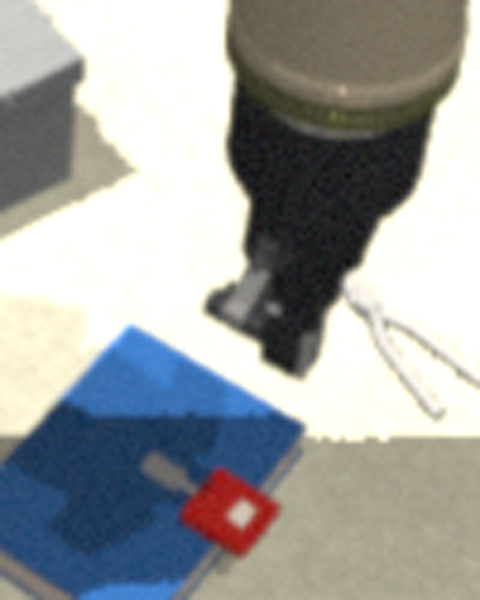

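View pics/top4.png

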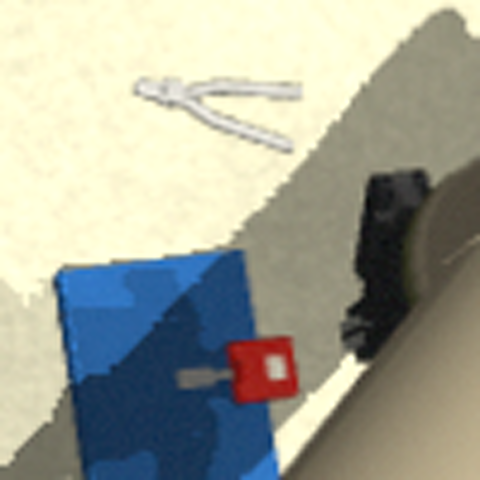

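Run:
```python
from h import *
for a in((359,277),(357,275)):
  for b in ((405,219),(402,221)): print(a,b,tri(a,b))
```

```text
(359, 277) (405, 219) (array([ 508.8631696 , -289.9138385 ,  149.89582309]), np.float64(4.528303769376331))
(359, 277) (402, 221) (array([ 507.8842121 , -286.4540663 ,  145.68790408]), np.float64(3.317174326908403))
(357, 275) (405, 219) (array([ 506.89337758, -287.02025927,  156.39506685]), np.float64(7.090751698995402))
(357, 275) (402, 221) (array([ 505.93843379, -283.57435556,  152.17986407]), np.float64(0.6854451432323816))
```

The side view has the shut fingertips at px (359,277) and the top view at about (403,220). Triangulated, they are at z≈147 with x and y as reported, while the reading says 117. The fingers therefore end about 30 mm above the reported TCP, and they closed just above the key. I go down open with the corrected height and watch the force.

```bash
python3 -m pendant '[{"linear":[0,0,2.5],"yaw":0,"gripper":-0.4},{"linear":[0,0,3],"yaw":0,"gripper":-0.4},{"linear":[0,0,3],"yaw":0,"gripper":-0.4},{"linear":[0,0,2.5],"yaw":0,"gripper":-0.4},{"linear":[0,0,0.5],"yaw":0,"gripper":-0.4},{"linear":[0,0,0.3],"yaw":0,"gripper":-0.4},{"linear":[0,0,0],"yaw":0,"gripper":-0.4}]' 20
python3 - <<'E'
from h import *
to(508.8,-287.6,-10)
im=manip.get_image('side')[270:330,320:380,::-1]
im=np.clip(im.astype(float)*1.8+15,0,255).astype(np.uint8)
cv2.imwrite('pics/side5.png',cv2.resize(im,None,fx=10,fy=10,interpolation=2))
E
```

```text
time_s: 6.28
tool_pos: [508.3, -287.8, -2.9]
ee_rot: [-2.064, -2.367, 0.001]
contact_force: [-0.6, -0.1, 0.6]
opening: 0.7
t 6.28 pos [ 508.3 -287.8   -2.9] jaw az 0.137 q [-0.13  0.59  0.8   1.74 -0.48  1.02  0.98] open 0.7 F [-0.6 -0.1  0.6]
delta cm [0.01 0.06 0.71] norm 0.71
```

View pics/side5.png

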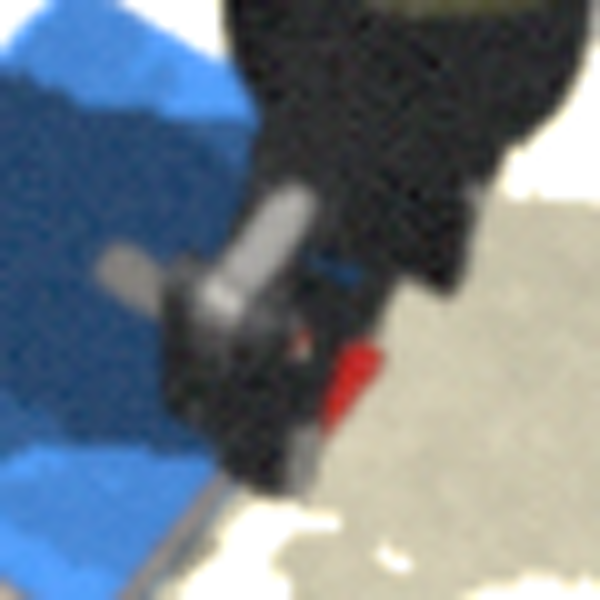

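Run:
```python
from h import *
s,p,R=st()
for z in (10,20,30,40):
    for off in(-30,-40):
        P=[np.array([p[0],p[1],z])+R[:,1]*off+R[:,0]*k for k in(-11,11)]
        print(z,off,((proj('side',P)-[320,270]+.5)*10-.5).round(0).tolist())
```

```text
10 -30 [[307.0, 561.0], [222.0, 509.0]]
10 -40 [[283.0, 593.0], [198.0, 540.0]]
20 -30 [[311.0, 537.0], [226.0, 484.0]]
20 -40 [[287.0, 569.0], [201.0, 516.0]]
30 -30 [[315.0, 512.0], [229.0, 460.0]]
30 -40 [[291.0, 545.0], [205.0, 491.0]]
40 -30 [[319.0, 487.0], [233.0, 434.0]]
40 -40 [[295.0, 520.0], [208.0, 466.0]]
```

```bash
python3 -m pendant '[{"linear":[0,0,0.8],"yaw":0,"gripper":-0.4},{"linear":[0,0,0.8],"yaw":0,"gripper":-0.4},{"linear":[0,0,0.6],"yaw":0,"gripper":-0.4},{"linear":[0,0,0],"yaw":0,"gripper":-0.4},{"linear":[0,0,0],"yaw":0,"gripper":-0.4}]' 20
python3 - <<'E'
from h import *
to(508.8,-287.6,-25)
im=manip.get_image('side')[270:330,320:380,::-1]
im=np.clip(im.astype(float)*1.8+15,0,255).astype(np.uint8)
cv2.imwrite('pics/side6.png',cv2.resize(im,None,fx=10,fy=10,interpolation=2))
E
```

```text
time_s: 6.75
tool_pos: [508.3, -287.4, -25.1]
ee_rot: [-2.064, -2.368, 0.001]
contact_force: [0.1, -0.1, 0.5]
opening: 0.697
t 6.75 pos [ 508.3 -287.4  -25.1] jaw az 0.137 q [-0.12  0.62  0.78  1.75 -0.51  0.98  0.99] open 0.697 F [ 0.1 -0.1  0.5]
delta cm [-0.02  0.04 -0.01] norm 0.05
```

View pics/side6.png

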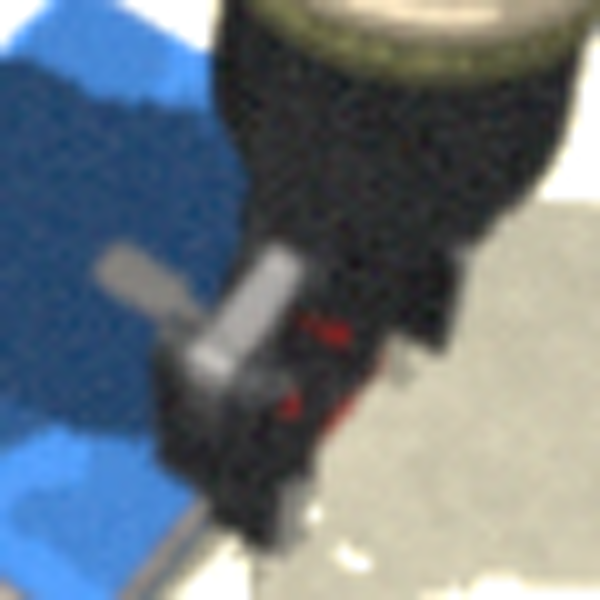

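The fingers now stand astride the head, near tip at (270,545) and clear of the diary. I close and lift.

```bash
python3 -m pendant '[{"linear":[0,0,0],"yaw":0,"gripper":0},{"linear":[0,0,0],"yaw":0,"gripper":0.5},{"linear":[0,0,0],"yaw":0,"gripper":1},{"linear":[0,0,0],"yaw":0,"gripper":1},{"linear":[0,0,0],"yaw":0,"gripper":1},{"linear":[0,0,0],"yaw":0,"gripper":1}]' 20
python3 -m pendant '[{"linear":[0,0,-0.5],"yaw":0,"gripper":1},{"linear":[0,0,-1],"yaw":0,"gripper":1},{"linear":[0,0,-2],"yaw":0,"gripper":1},{"linear":[0,0,-2],"yaw":0,"gripper":1},{"linear":[0,0,-2],"yaw":0,"gripper":1},{"linear":[0,0,0],"yaw":0,"gripper":1},{"linear":[0,0,0],"yaw":0,"gripper":1}]' 20
python3 - <<'E'
from h import *
to(508.8,-287.6,-25)
im=manip.get_image('side')[240:330,310:400,::-1]
im=np.clip(im.astype(float)*1.8+15,0,255).astype(np.uint8)
cv2.imwrite('pics/side7.png',cv2.resize(im,None,fx=6.6,fy=6.6,interpolation=2))
E
```

```text
time_s: 7.3
tool_pos: [508.9, -287.8, -24.4]
ee_rot: [2.064, 2.368, 0.0]
contact_force: [-1.0, -0.4, 4.4]
opening: 0.386
time_s: 7.88
tool_pos: [509.5, -288.1, 51.9]
ee_rot: [2.062, 2.367, 0.002]
contact_force: [0.6, 0.7, -1.0]
opening: 0.391
t 7.88 pos [ 509.5 -288.1   51.9] jaw az 0.137 q [-0.17  0.52  0.84  1.7  -0.43  1.12  0.94] open 0.391 F [ 0.6  0.7 -1. ]
delta cm [ 0.07 -0.09  7.69] norm 7.69
```

View pics/side7.png

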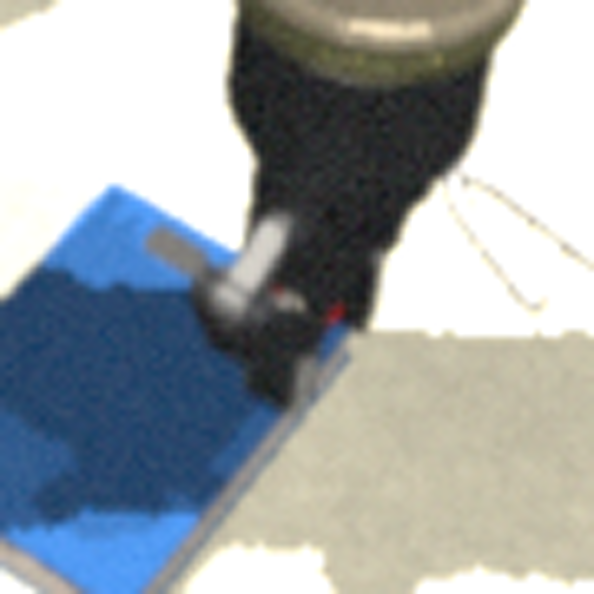

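The key is held level, bit at zoom (175,250), so it has to be swung tip-down. I will set its bit under the locked lid's bar handle and raise the grip around it. First I go up, over and turn.

```bash
python3 -m pendant '[{"linear":[0,0,-3.5],"yaw":0,"gripper":1},{"linear":[0,0,-3.5],"yaw":0,"gripper":1},{"linear":[3,0,-2],"yaw":0,"gripper":1},{"linear":[4,0.7,0],"yaw":0,"gripper":1},{"linear":[4,1,0],"yaw":0,"gripper":1},{"linear":[4,1,0],"yaw":0,"gripper":1},{"linear":[4,1,0],"yaw":0,"gripper":1},{"linear":[4,1,0],"yaw":0,"gripper":1}]' 20
python3 -c "
from h import *
to(555.3,44.1,140,1.357)"
```

```text
time_s: 8.6
tool_pos: [522.9, -51.1, 139.5]
ee_rot: [-2.063, -2.367, 0.001]
contact_force: [1.3, -0.7, -0.5]
opening: 0.39
t 8.6 pos [522.9 -51.1 139.5] jaw az 0.137 q [-0.7   0.27  0.88  1.75 -0.22  1.23  0.37] open 0.39 F [ 1.3 -0.7 -0.5]
delta cm [ 8.99  4.51 -0.06] norm 10.05 yaw -1.220
```

```bash
python3 -m pendant '[{"linear":[3,1.5,0],"yaw":0,"gripper":1},{"linear":[3,1.5,0],"yaw":0,"gripper":1},{"linear":[2.6,1.5,0],"yaw":0,"gripper":1},{"linear":[0,0,0],"yaw":-0.12,"gripper":1},{"linear":[0,0,0],"yaw":-0.12,"gripper":1},{"linear":[0,0,0],"yaw":-0.12,"gripper":1},{"linear":[0,0,0],"yaw":-0.12,"gripper":1},{"linear":[0,0,0],"yaw":-0.12,"gripper":1}]' 20
python3 -m pendant '[{"linear":[0,0,0],"yaw":-0.12,"gripper":1},{"linear":[0,0,0],"yaw":-0.12,"gripper":1},{"linear":[0,0,0],"yaw":-0.12,"gripper":1},{"linear":[0,0,0],"yaw":-0.12,"gripper":1},{"linear":[0,0,0],"yaw":-0.12,"gripper":1},{"linear":[0,0,0],"yaw":-0.02,"gripper":1},{"linear":[0,0,0],"yaw":0,"gripper":1},{"linear":[0,0,0],"yaw":0,"gripper":1}]' 20
python3 -c "
from h import *
to(555.3,44.1,69.6,1.357)"
```

```text
time_s: 9.27
tool_pos: [555.8, 38.1, 139.0]
ee_rot: [-1.262, -2.875, 0.002]
contact_force: [-0.0, -0.5, -0.1]
opening: 0.391
time_s: 9.93
tool_pos: [556.3, 37.9, 139.7]
ee_rot: [-0.341, -3.122, 0.001]
contact_force: [-0.0, -0.9, -0.5]
opening: 0.39
t 9.93 pos [556.3  37.9 139.7] jaw az 1.353 q [-0.62  0.3   0.61  1.66 -0.18  1.24  1.38] open 0.39 F [-0.  -0.9 -0.5]
delta cm [0.22 0.58 7.01] norm 7.04 yaw -0.004
```

```bash
python3 -m pendant '[{"linear":[0.1,0.5,2],"yaw":0,"gripper":1},{"linear":[0,0,2],"yaw":0,"gripper":1},{"linear":[0,0,1],"yaw":0,"gripper":1},{"linear":[0,0,0],"yaw":0,"gripper":1},{"linear":[0,0,0],"yaw":0,"gripper":1}]' 20
python3 - <<'E'
from h import *
to(555.3,44.1,69.6,1.357)
for n,b in(('side',(190,150,310,270)),('top',(200,160,320,260))):
    im=manip.get_image(n);x0,y0,x1,y1=b;im=np.clip(im.astype(float)*1.6+10,0,255).astype(np.uint8);cv2.imwrite(f'pics/{n}8.png',cv2.resize(im[y0:y1,x0:x1,::-1],None,fx=5,fy=5,interpolation=2))
E
```

```text
time_s: 10.35
tool_pos: [556.4, 42.8, 90.1]
ee_rot: [-0.337, -3.122, 0.001]
contact_force: [0.7, -0.2, 0.7]
opening: 0.388
t 10.35 pos [556.4  42.8  90.1] jaw az 1.356 q [-0.61  0.35  0.59  1.72 -0.21  1.14  1.4 ] open 0.388 F [ 0.7 -0.2  0.7]
delta cm [0.13 0.1  2.05] norm 2.06 yaw -0.001
```

View pics/side8.png

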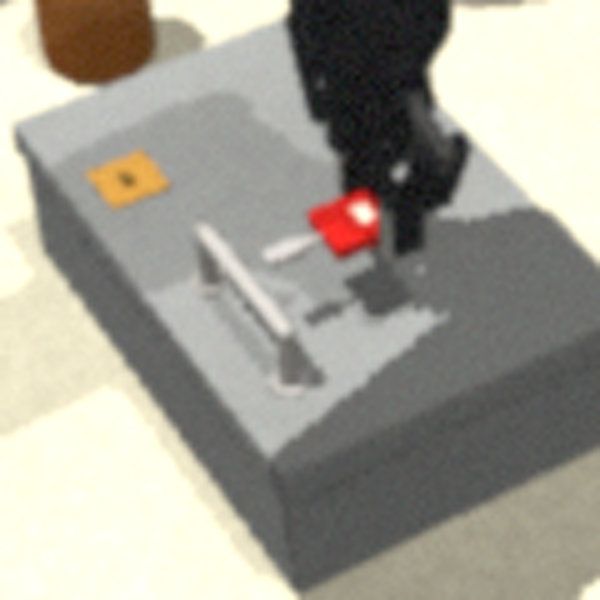

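View pics/top8.png

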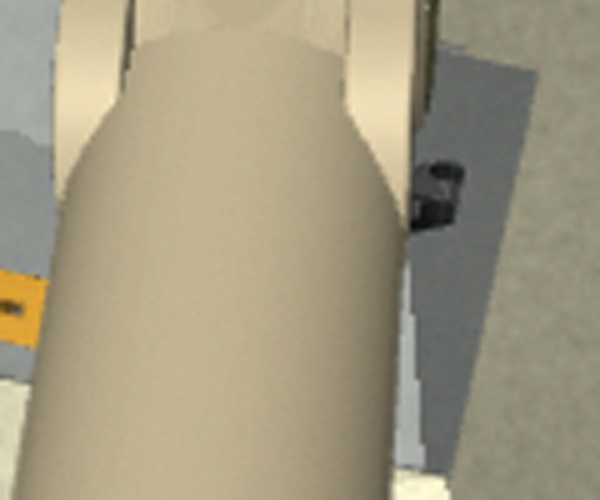

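The side view shows the key clear behind the bar, tip at zoom (265,255), shadow of the bit on the lid at (322,315). The bar runs (202,232)–(288,328). The top view is hidden by the arm. I check the predicted tip against that.

Run:
```python
from h import *
s,p,R=st()
c=np.array([p[0],p[1],p[2]+51.4])
Z=lambda P:((proj('side',P)-[190,150]+.5)*5-.5).round(0).tolist()
print('tip',Z(c+62*R[:,0]),'should.',Z(c+32*R[:,0]),'rear',Z(c-4*R[:,0]),'bit shadow?',)
b=np.array([482,59.6,132]);by=np.array([.212,.977,0]);print('bar',Z([b+42*by,b,b-42*by]))
```

```text
tip [[275.0, 254.0]] should. [[328.0, 231.0]] rear [[390.0, 204.0]] bit shadow?
bar [[208.0, 232.0], [249.0, 281.0], [291.0, 333.0]]
```

```bash
python3 -m pendant '[{"linear":[0,0,1],"yaw":0,"gripper":1},{"linear":[0,0,0.9],"yaw":0,"gripper":1},{"linear":[0,0,0],"yaw":0,"gripper":1},{"linear":[1,0,0],"yaw":0,"gripper":1},{"linear":[1,0,0],"yaw":0,"gripper":1},{"linear":[0.6,0,0],"yaw":0,"gripper":1},{"linear":[0,0,0],"yaw":0,"gripper":1},{"linear":[0,0,0],"yaw":0,"gripper":1}]' 20
python3 - <<'E'
from h import *
to(555.3,44.1,69.6,1.357)
for n,b in(('side',(190,150,310,270)),):
    im=manip.get_image(n);x0,y0,x1,y1=b;im=np.clip(im.astype(float)*1.6+10,0,255).astype(np.uint8);cv2.imwrite(f'pics/{n}9.png',cv2.resize(im[y0:y1,x0:x1,::-1],None,fx=5,fy=5,interpolation=2))
E
```

```text
time_s: 11.12
tool_pos: [531.4, 48.8, 71.4]
ee_rot: [0.335, 3.123, 0.001]
contact_force: [0.1, -0.3, 0.4]
opening: 0.382
t 11.12 pos [531.4  48.8  71.4] jaw az 1.357 q [-0.64  0.31  0.59  1.81 -0.2   1.08  1.38] open 0.382 F [ 0.1 -0.3  0.4]
delta cm [-2.43  0.04  0.18] norm 2.44 yaw 0.000
```

View pics/side9.png

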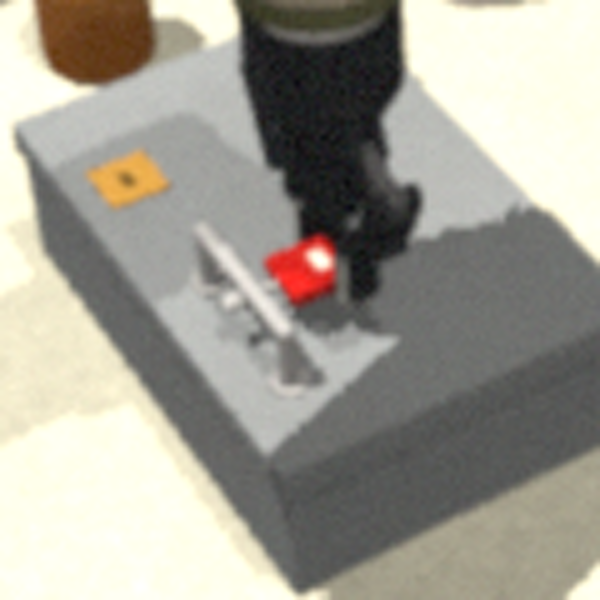

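The bit has passed under the bar, tip showing in front of it at zoom (228,300). I raise around the bar to swing the key down.

```bash
python3 -m pendant '[{"linear":[0,0,-0.6],"yaw":0,"gripper":1},{"linear":[0,0,-0.6],"yaw":0,"gripper":1},{"linear":[0,0,-0.5],"yaw":0,"gripper":1},{"linear":[0.16,0,-0.65],"yaw":0,"gripper":1},{"linear":[0.16,0,-0.65],"yaw":0,"gripper":1},{"linear":[0,0,0],"yaw":0,"gripper":1}]' 20
python3 - <<'E'
from h import *
to(555.3,44.1,69.6,1.357)
for n,b in(('side',(190,150,310,270)),):
    im=manip.get_image(n);x0,y0,x1,y1=b;im=np.clip(im.astype(float)*1.6+10,0,255).astype(np.uint8);cv2.imwrite(f'pics/{n}10.png',cv2.resize(im[y0:y1,x0:x1,::-1],None,fx=5,fy=5,interpolation=2))
E
```

```text
time_s: 11.67
tool_pos: [529.0, 49.2, 102.9]
ee_rot: [0.335, 3.122, 0.001]
contact_force: [0.8, -0.9, -1.9]
opening: 0.392
t 11.67 pos [529.   49.2 102.9] jaw az 1.357 q [-0.66  0.27  0.6   1.78 -0.17  1.14  1.35] open 0.392 F [ 0.8 -0.9 -1.9]
delta cm [-2.67  0.06  3.34] norm 4.28 yaw -0.000
```

View pics/side10.png

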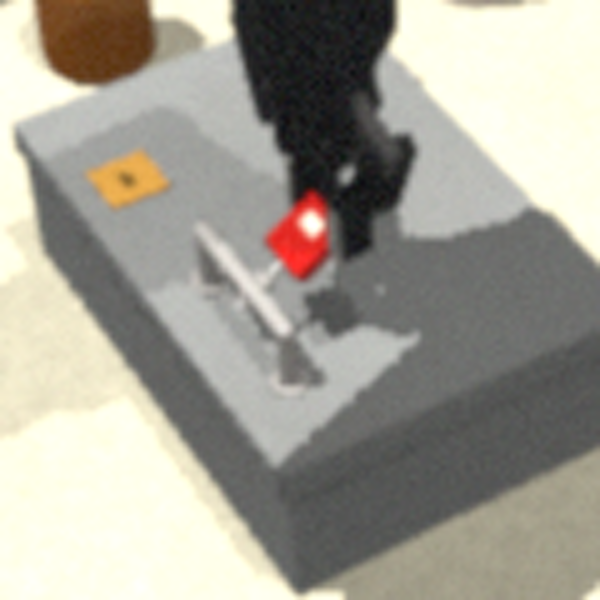

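It is swinging as planned, about 30° down and with only 2 N. I continue.

```bash
python3 -m pendant '[{"linear":[0.32,0,-0.58],"yaw":0,"gripper":1},{"linear":[0.33,0,-0.57],"yaw":0,"gripper":1},{"linear":[0.46,0,-0.47],"yaw":0,"gripper":1},{"linear":[0.46,0,-0.47],"yaw":0,"gripper":1},{"linear":[0.57,0,-0.34],"yaw":0,"gripper":1},{"linear":[0.57,0,-0.33],"yaw":0,"gripper":1},{"linear":[0,0,0],"yaw":0,"gripper":1},{"linear":[0,0,0],"yaw":0,"gripper":1}]' 20
python3 - <<'E'
from h import *
to(555.3,44.1,69.6,1.357)
for n,b in(('side',(190,150,310,270)),):
    im=manip.get_image(n);x0,y0,x1,y1=b;im=np.clip(im.astype(float)*1.6+10,0,255).astype(np.uint8);cv2.imwrite(f'pics/{n}11.png',cv2.resize(im[y0:y1,x0:x1,::-1],None,fx=5,fy=5,interpolation=2))
E
```

```text
time_s: 12.38
tool_pos: [501.7, 55.4, 129.5]
ee_rot: [0.334, 3.123, 0.001]
contact_force: [1.0, -0.3, 0.7]
opening: 0.385
t 12.38 pos [501.7  55.4 129.5] jaw az 1.358 q [-0.7   0.18  0.6   1.81 -0.11  1.18  1.29] open 0.385 F [ 1.  -0.3  0.7]
delta cm [-5.47  0.02  5.99] norm 8.11 yaw 0.001
```

View pics/side11.png

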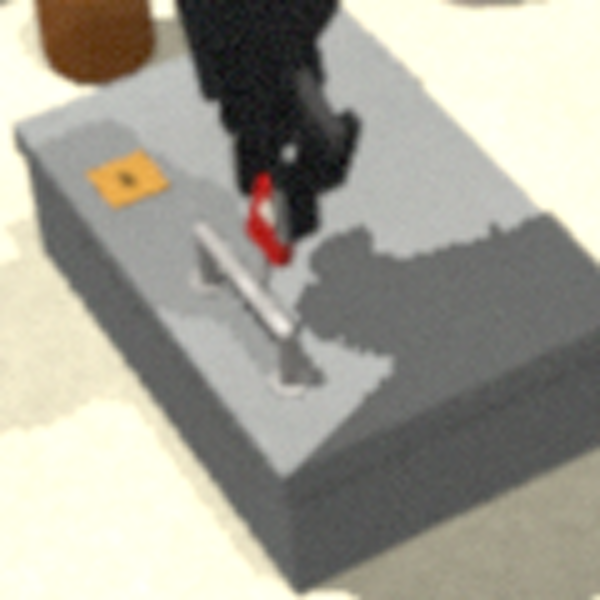

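```bash
python3 -m pendant '[{"linear":[0.42,0,-0.12],"yaw":0,"gripper":1},{"linear":[0.42,0,-0.12],"yaw":0,"gripper":1},{"linear":[0.42,0,-0.11],"yaw":0,"gripper":1},{"linear":[0,0,0],"yaw":0,"gripper":1},{"linear":[0,0,0],"yaw":0,"gripper":1},{"linear":[-0.8,0,0],"yaw":0,"gripper":1},{"linear":[0,0,-1.5],"yaw":0,"gripper":1},{"linear":[0,0,0],"yaw":0,"gripper":1}]' 20
python3 - <<'E'
from h import *
to(555.3,44.1,69.6,1.357)
for n,b in(('side',(190,130,270,230)),):
    im=manip.get_image(n);x0,y0,x1,y1=b;im=np.clip(im.astype(float)*1.6+10,0,255).astype(np.uint8);cv2.imwrite(f'pics/{n}12.png',cv2.resize(im[y0:y1,x0:x1,::-1],None,fx=6,fy=6,interpolation=2))
s,p,R=st()
for k in (0,-62+0,):
    pass
c=np.array([p[0],p[1],p[2]+51.4]);Z=lambda P:((proj('side',P)-[190,130]+.5)*6-.5).round(0).tolist()
print('vertical key: top',Z(c+[0,0,4]),'shoulder',Z(c-[0,0,32]),'tip',Z(c-[0,0,62]))
for a in(-10,10):
    d=np.cos(np.radians(a))*np.array([0,0,-1])+np.sin(np.radians(a))*R[:,0];print(a,Z(c+32*d),Z(c+63*d))
E
```

```text
time_s: 13.1
tool_pos: [498.7, 56.0, 149.1]
ee_rot: [0.335, 3.122, 0.001]
contact_force: [0.5, -0.2, 0.5]
opening: 0.391
t 13.1 pos [498.7  56.  149.1] jaw az 1.357 q [-0.71  0.15  0.6   1.79 -0.09  1.22  1.27] open 0.391 F [ 0.5 -0.2  0.5]
delta cm [-5.77  0.03  7.96] norm 9.83 yaw -0.000
vertical key: top [[322.0, 311.0]] shoulder [[328.0, 378.0]] tip [[333.0, 432.0]]
-10 [[340.0, 372.0]] [[357.0, 422.0]]
10 [[316.0, 383.0]] [[310.0, 443.0]]
```

View pics/side12.png

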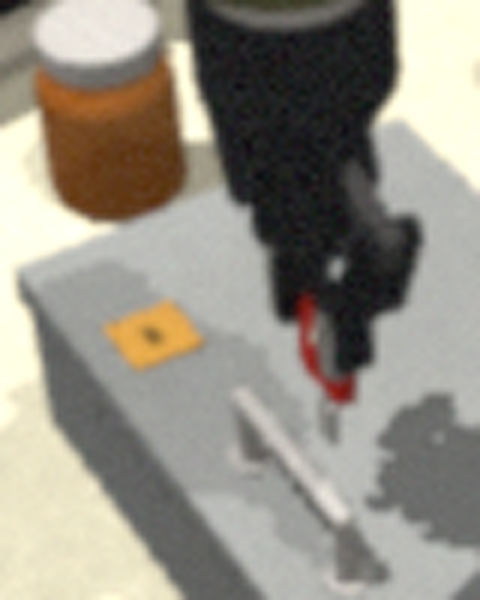

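The key now hangs nearly upright, tip at zoom (332,440) against (333,432) predicted for vertical. I carry it over the keyhole and measure the tip there.

```bash
python3 -c "
from h import *
to(510.5,193.5,149,1.357)"
python3 -m pendant '[{"linear":[-0.3,2.7,-0.3],"yaw":0,"gripper":1},{"linear":[-0.3,2.7,0],"yaw":0,"gripper":1},{"linear":[-0.3,2.7,0],"yaw":0,"gripper":1},{"linear":[-0.3,2.7,0],"yaw":0,"gripper":1},{"linear":[-0.3,2.7,0],"yaw":0,"gripper":1},{"linear":[0,0,0],"yaw":0,"gripper":1},{"linear":[0,0,0],"yaw":0,"gripper":1}]' 20
python3 - <<'E'
from h import *
to(510.5,193.5,149,1.357)
for n,b in(('side',(180,120,260,220)),('top',(160,170,260,260))):
    im=manip.get_image(n);x0,y0,x1,y1=b;im=np.clip(im.astype(float)*1.6+10,0,255).astype(np.uint8);cv2.imwrite(f'pics/{n}13.png',cv2.resize(im[y0:y1,x0:x1,::-1],None,fx=6,fy=6,interpolation=2))
E
```

```text
t 13.15 pos [498.3  56.  148.1] jaw az 1.357 q [-0.71  0.15  0.6   1.79 -0.09  1.22  1.27] open 0.389 F [-0.4  0.5 -0.1]
delta cm [ 1.73 13.69 -0.08] norm 13.8 yaw -0.000
time_s: 13.73
tool_pos: [540.1, 186.5, 148.9]
ee_rot: [-0.33, -3.123, 0.002]
contact_force: [0.4, -0.8, -0.8]
opening: 0.39
t 13.73 pos [540.1 186.5 148.9] jaw az 1.36 q [-0.81  0.32  0.53  1.61 -0.17  1.27  1.11] open 0.39 F [ 0.4 -0.8 -0.8]
delta cm [ 3.04  0.06 -0.01] norm 3.04 yaw 0.003
```

View pics/side13.png

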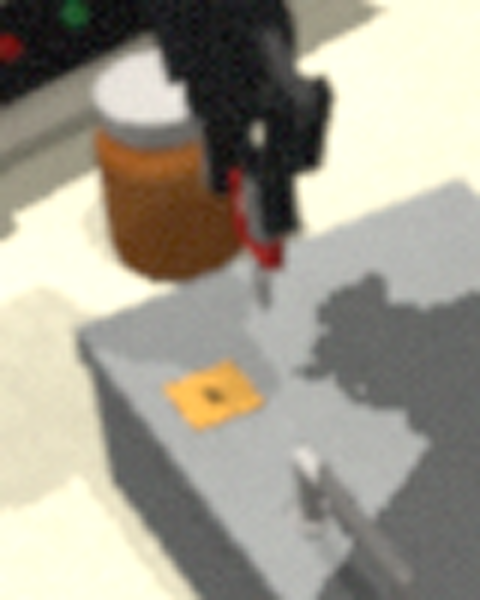

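View pics/top13.png

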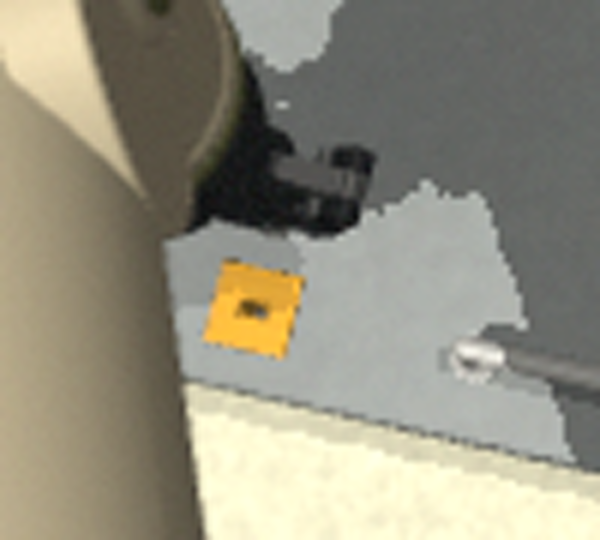

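I had the x sign wrong, so the tool is 30 mm behind; nothing was touched. The slot shows at side zoom (213,396) and top zoom (254,308).

```bash
python3 -m pendant '[{"linear":[1.5,0,0],"yaw":0,"gripper":1},{"linear":[1.5,0.05,1],"yaw":0,"gripper":1},{"linear":[0,0,0],"yaw":0,"gripper":1},{"linear":[0,0,0],"yaw":0,"gripper":1},{"linear":[0,0,0],"yaw":0,"gripper":1}]' 20
python3 - <<'E'
from h import *
print('slot',tri((180+213.5/6-.5,120+396.5/6-.5),(160+254.5/6-.5,170+308.5/6-.5)))
to(510.5,193.5,149,1.357)
for n,b in(('side',(190,140,250,210)),('top',(160,170,260,260))):
    im=manip.get_image(n);cv2.imwrite(f'pics/{n}14full.png',im[:,:,::-1]);x0,y0,x1,y1=b;im=np.clip(im.astype(float)*1.6+10,0,255).astype(np.uint8);f=8 if n=='side' else 6;cv2.imwrite(f'pics/{n}14.png',cv2.resize(im[y0:y1,x0:x1,::-1],None,fx=f,fy=f,interpolation=2))
s,p,R=st();c=np.array([p[0],p[1],p[2]+51.4]);Z=lambda P:((proj('side',P)-[190,140]+.5)*8-.5).round(0).tolist()
print('vertical key: top',Z(c+[0,0,4]),'shoulder',Z(c-[0,0,32]),'tip',Z(c-[0,0,62]))
E
```

```text
time_s: 14.25
tool_pos: [511.9, 190.7, 140.9]
ee_rot: [0.337, 3.123, 0.0]
contact_force: [-0.0, -0.4, -0.3]
opening: 0.391
slot (array([510.82171163, 193.78392518,  95.81580652]), np.float64(2.805934668821268))
t 14.25 pos [511.9 190.7 140.9] jaw az 1.356 q [-0.85  0.26  0.52  1.69 -0.14  1.23  1.06] open 0.391 F [-0.  -0.4 -0.3]
delta cm [ 0.2   0.24 -0.81] norm 0.87 yaw -0.001
vertical key: top [[182.0, 132.0]] shoulder [[195.0, 221.0]] tip [[206.0, 291.0]]
```

View pics/side14.png

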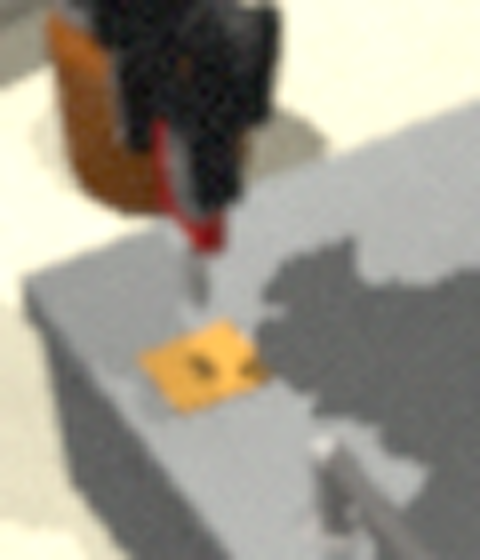

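View pics/top14.png

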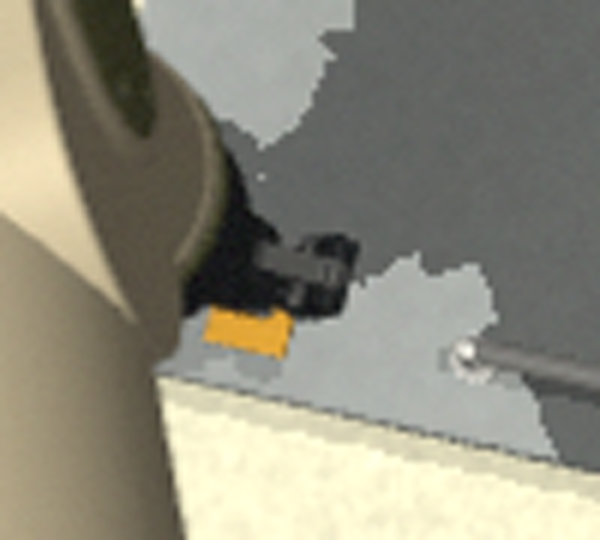

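In the side view the key hangs upright over the plate, tip at zoom (200,304), slot at (204,367). I go lower so the comparison no longer depends on height.

```bash
python3 -m pendant '[{"linear":[0.1,0.2,0.7],"yaw":0,"gripper":1},{"linear":[0,0,0.7],"yaw":0,"gripper":1},{"linear":[0,0,0.7],"yaw":0,"gripper":1},{"linear":[0,0,0],"yaw":0,"gripper":1},{"linear":[0,0,0],"yaw":0,"gripper":1},{"linear":[0,0,0],"yaw":0,"gripper":1}]' 20
cat >> h.py <<'E'
def pic(tag,n,b,f,g=1.6):
    im=manip.get_image(n);x0,y0,x1,y1=b;im=np.clip(im.astype(float)*g+10,0,255).astype(np.uint8);cv2.imwrite(f'pics/{n}{tag}.png',cv2.resize(im[y0:y1,x0:x1,::-1],None,fx=f,fy=f,interpolation=2))
E
python3 - <<'E'
from h import *
to(510.8,193.8,149,1.357)
pic(15,'side',(195,150,245,205),11)
s,p,R=st();Z=lambda P:((proj('side',P)-[195,150]+.5)*11-.5).round(0).tolist()
a=[510.8,193.8,97];print('slot',Z(a),'+5 toolx',Z(a+5*R[:,0]),'+5 tooly',Z(a+5*R[:,1]),'+5z',Z([510.8,193.8,102]))
E
```

```text
time_s: 14.85
tool_pos: [510.8, 193.7, 119.2]
ee_rot: [-0.335, -3.123, 0.001]
contact_force: [0.1, 0.1, -0.0]
opening: 0.39
t 14.85 pos [510.8 193.7 119.2] jaw az 1.357 q [-0.85  0.28  0.52  1.71 -0.15  1.19  1.06] open 0.39 F [ 0.1  0.1 -0. ]
delta cm [ 0.    0.01 -2.98] norm 2.98 yaw -0.000
slot [[231.0, 392.0]] +5 toolx [[213.0, 400.0]] +5 tooly [[222.0, 380.0]] +5z [[229.0, 377.0]]
```

View pics/side15.png

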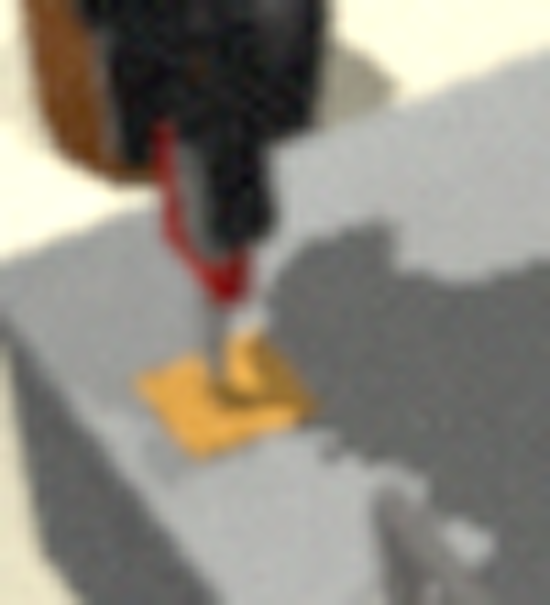

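Run:
```python
from h import *
im=manip.get_image('side');c=im[170:195,205:235].astype(int)
g=cv2.resize(np.clip(c*1.7,0,255).astype(np.uint8)[:,:,::-1],None,fx=20,fy=20,interpolation=0)
for i in range(0,30,5):cv2.putText(g,str(205+i),(i*20,10),0,.35,(0,0,0))
for i in range(0,25,5):cv2.putText(g,str(170+i),(0,i*20+12),0,.35,(0,0,0))
cv2.imwrite('pics/side16.png',g)
```

```text
(no output)
```

View pics/side16.png

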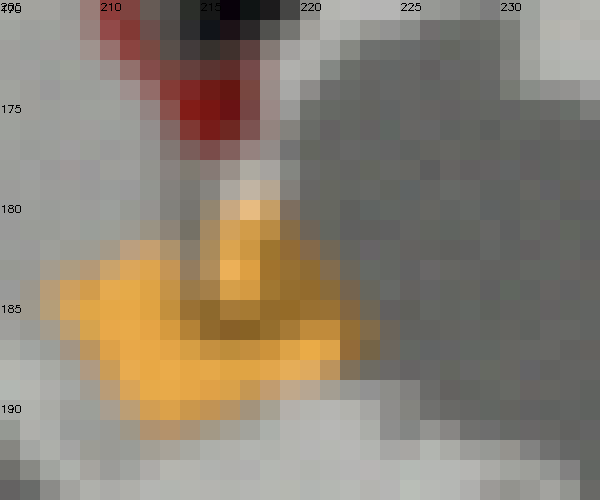

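The bit shows as a grey column at px (213.8, 178–184), right at the slot's line (215.0,185.4), within about 1 mm. I try the entry gently and watch the force.

```bash
python3 -m pendant '[{"linear":[0,0,0.3],"yaw":0,"gripper":1},{"linear":[0,0,0.3],"yaw":0,"gripper":1},{"linear":[0,0,0.2],"yaw":0,"gripper":1},{"linear":[0,0,0],"yaw":0,"gripper":1},{"linear":[0,0,0],"yaw":0,"gripper":1}]' 20
python3 -m pendant '[{"linear":[0,0,0.2],"yaw":0,"gripper":1},{"linear":[0,0,0.1],"yaw":0,"gripper":1},{"linear":[0,0,0],"yaw":0,"gripper":1}]' 20
python3 - <<'E'
from h import *
to(510.8,193.8,110,1.357)
pic(17,'side',(195,150,245,205),11)
E
```

```text
time_s: 15.37
tool_pos: [510.6, 193.7, 111.2]
ee_rot: [-0.335, -3.123, 0.0]
contact_force: [-0.5, -1.3, -0.8]
opening: 0.387
time_s: 15.62
tool_pos: [511.2, 193.9, 108.7]
ee_rot: [0.335, 3.123, 0.001]
contact_force: [-0.6, -0.7, 3.3]
opening: 0.391
t 15.62 pos [511.2 193.9 108.7] jaw az 1.357 q [-0.85  0.29  0.52  1.73 -0.16  1.16  1.07] open 0.391 F [-0.6 -0.7  3.3]
delta cm [ 0.04 -0.01 -0.13] norm 0.13 yaw -0.000
```

View pics/side17.png

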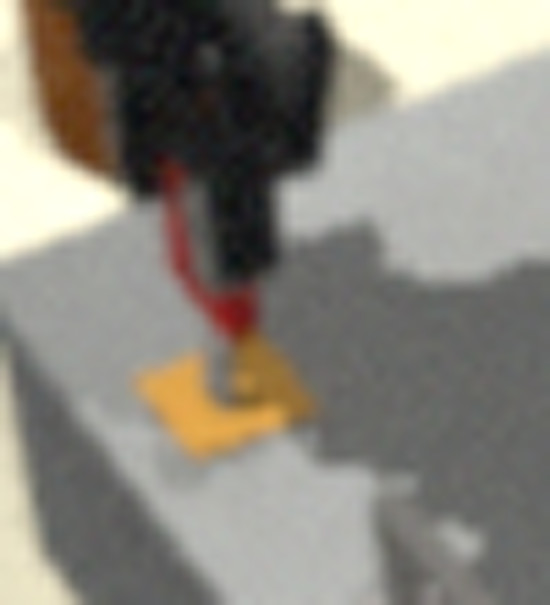

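Contact: 3.3 N at reading 108.7, so the tip stands on the plate just beside the slot. Zooming on raw pixels.

```bash
cat >> h.py <<'E'
def raw(tag,x0=205,y0=170,w=30,h=25,g=1.7,n='side'):
    im=manip.get_image(n);c=im[y0:y0+h,x0:x0+w].astype(int)
    o=cv2.resize(np.clip(c*g,0,255).astype(np.uint8)[:,:,::-1],None,fx=20,fy=20,interpolation=0)
    for i in range(0,w,5):cv2.putText(o,str(x0+i),(i*20,10),0,.35,(0,0,0))
    for i in range(0,h,5):cv2.putText(o,str(y0+i),(0,i*20+12),0,.35,(0,0,0))
    cv2.imwrite(f'pics/{n}{tag}.png',o)
E
python3 -c "
from h import *
raw(18)
im=cv2.imread('pics/side0.png')[170:195,205:235].astype(int)
cv2.imwrite('pics/ref18.png',cv2.resize(np.clip(im*1.7,0,255).astype(np.uint8),None,fx=20,fy=20,interpolation=0))"
```

```text
(no output)
```

View pics/side18.png

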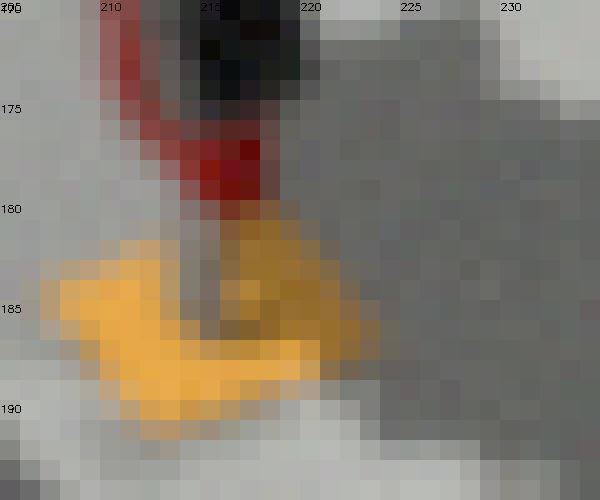

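View pics/ref18.png

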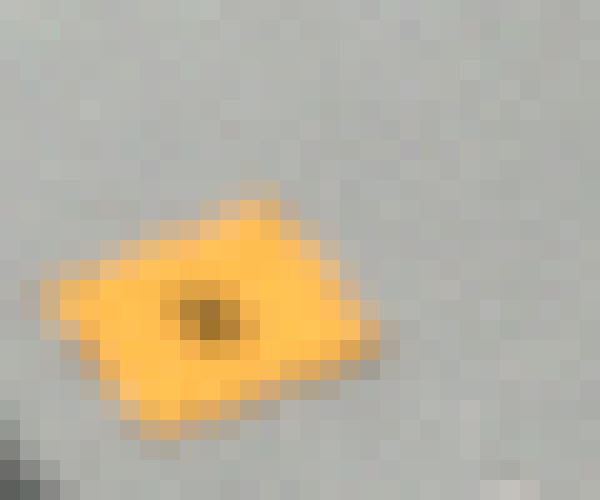

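The slot centre is at px (215.05,185.4). The bit's end is at about (214.6,185.7), roughly 1.2 mm too far along tool x. I back off, shift and try again.

```bash
python3 -m pendant '[{"linear":[0,0,-0.25],"yaw":0,"gripper":1},{"linear":[-0.12,0,0],"yaw":0,"gripper":1},{"linear":[0,0,0],"yaw":0,"gripper":1},{"linear":[0,0,0.25],"yaw":0,"gripper":1},{"linear":[0,0,0.2],"yaw":0,"gripper":1},{"linear":[0,0,0],"yaw":0,"gripper":1},{"linear":[0,0,0],"yaw":0,"gripper":1}]' 20
```

```text
time_s: 16.3
tool_pos: [511.8, 193.6, 106.0]
ee_rot: [-0.335, -3.123, 0.0]
contact_force: [0.8, 0.9, -1.3]
opening: 0.392
```

```bash
python3 -m pendant '[{"linear":[0,0,0.2],"yaw":0,"gripper":1},{"linear":[0,0,0.2],"yaw":0,"gripper":1},{"linear":[0,0,0.2],"yaw":0,"gripper":1},{"linear":[0,0,0],"yaw":0,"gripper":1},{"linear":[0,0,0],"yaw":0,"gripper":1}]' 20
python3 -c "
from h import *
to(510.8,193.8,110,1.357)
raw(19)"
```

```text
time_s: 16.72
tool_pos: [511.8, 193.6, 100.1]
ee_rot: [-0.335, -3.123, 0.0]
contact_force: [0.4, 0.8, -2.1]
opening: 0.389
t 16.72 pos [511.8 193.6 100.1] jaw az 1.357 q [-0.84  0.3   0.51  1.74 -0.16  1.15  1.07] open 0.389 F [ 0.4  0.8 -2.1]
delta cm [ 0.1  -0.   -0.99] norm 0.99 yaw 0.000
```

View pics/side19.png

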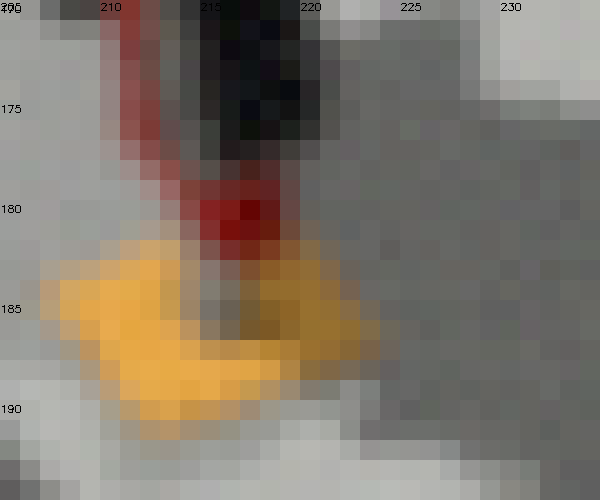

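The head has come down with the bit inside the slot at (216,184), and there is no force. I continue to about 22 mm deep.

```bash
python3 -m pendant '[{"linear":[0,0,0.25],"yaw":0,"gripper":1},{"linear":[0,0,0.25],"yaw":0,"gripper":1},{"linear":[0,0,0.25],"yaw":0,"gripper":1},{"linear":[0,0,0],"yaw":0,"gripper":1}]' 20
python3 -m pendant '[{"linear":[0,0,0.25],"yaw":0,"gripper":1},{"linear":[0,0,0.25],"yaw":0,"gripper":1},{"linear":[0,0,0.1],"yaw":0,"gripper":1},{"linear":[0,0,0],"yaw":0,"gripper":1}]' 20
python3 -c "
from h import *
to(510.8,193.8,110,1.357)
raw(20)"
```

```text
time_s: 17.1
tool_pos: [511.8, 193.6, 92.4]
ee_rot: [-0.335, -3.123, 0.0]
contact_force: [0.9, 1.0, -0.9]
opening: 0.392
time_s: 17.43
tool_pos: [511.8, 193.6, 86.5]
ee_rot: [-0.335, -3.123, 0.0]
contact_force: [1.6, 0.7, -1.7]
opening: 0.393
t 17.43 pos [511.8 193.6  86.5] jaw az 1.357 q [-0.84  0.32  0.51  1.75 -0.17  1.12  1.08] open 0.393 F [ 1.6  0.7 -1.7]
delta cm [ 0.1  -0.   -2.35] norm 2.35 yaw 0.000
```

View pics/side20.png

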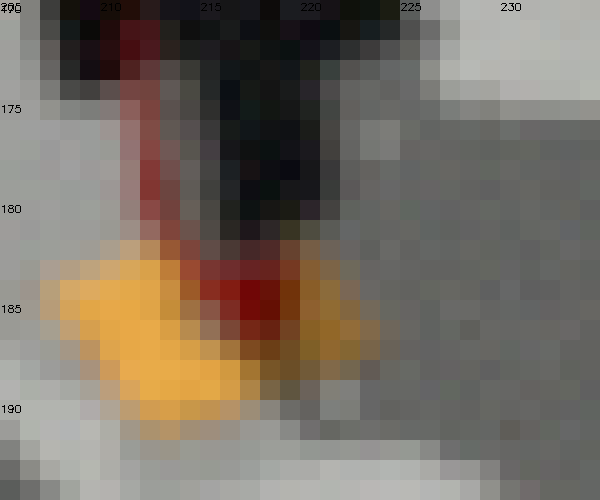

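The key stands about 22 mm deep with no load. I let go and look.

```bash
python3 -m pendant '[{"linear":[0,0,0],"yaw":0,"gripper":0.1},{"linear":[0,0,0],"yaw":0,"gripper":-0.1},{"linear":[0,0,0],"yaw":0,"gripper":-0.3},{"linear":[0,0,0],"yaw":0,"gripper":-0.3},{"linear":[0,0,0],"yaw":0,"gripper":-0.3},{"linear":[0,0,0],"yaw":0,"gripper":-0.3}]' 20
python3 -c "
from h import *
to(510.8,193.8,110,1.357)
raw(21,200,155,30,38)"
```

```text
time_s: 17.98
tool_pos: [511.9, 193.4, 86.9]
ee_rot: [-0.335, -3.124, 0.0]
contact_force: [0.3, 0.6, 0.0]
opening: 0.646
t 17.98 pos [511.9 193.4  86.9] jaw az 1.357 q [-0.84  0.32  0.51  1.75 -0.17  1.12  1.08] open 0.646 F [0.3 0.6 0. ]
delta cm [ 0.12  0.01 -2.31] norm 2.31 yaw -0.000
```

View pics/side21.png

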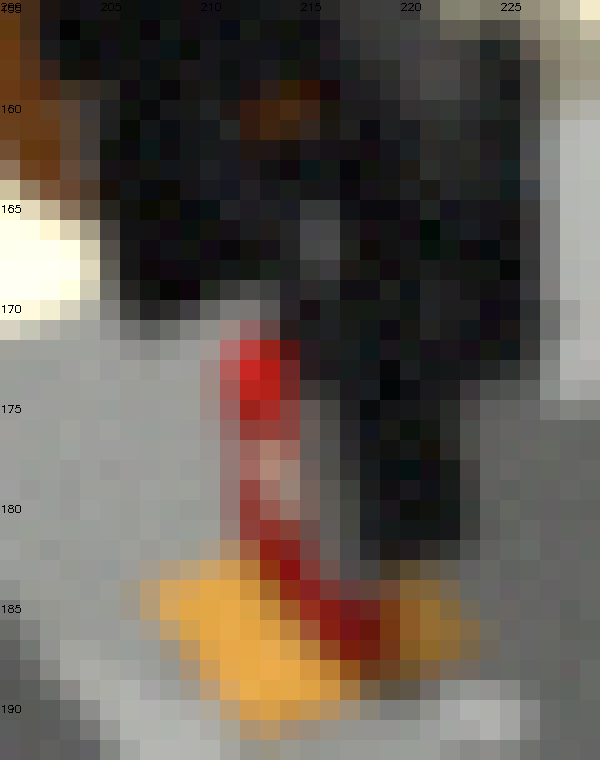

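The key stands by itself with the fingers open, head from px (212,171) to (217,188). Now the fresh grip, lower down and firmer.

```bash
python3 -m pendant '[{"linear":[0,0,0.4],"yaw":0,"gripper":-0.3},{"linear":[0,0,0.4],"yaw":0,"gripper":-0.3},{"linear":[0,0,0],"yaw":0,"gripper":-0.3},{"linear":[0,0,0],"yaw":0,"gripper":0.1},{"linear":[0,0,0],"yaw":0,"gripper":1},{"linear":[0,0,0],"yaw":0,"gripper":1},{"linear":[0,0,0],"yaw":0,"gripper":1},{"linear":[0,0,0],"yaw":0,"gripper":1}]' 60
python3 -m pendant '[{"linear":[0,0,0.2],"yaw":0,"gripper":1},{"linear":[0,0,0.2],"yaw":0,"gripper":1},{"linear":[0,0,0],"yaw":0,"gripper":1}]' 60
python3 -m pendant '[{"linear":[0,0,0.2],"yaw":0,"gripper":1},{"linear":[0,0,0.1],"yaw":0,"gripper":1},{"linear":[0,0,0],"yaw":0,"gripper":1}]' 60
```

```text
time_s: 18.7
tool_pos: [512.0, 193.6, 79.0]
ee_rot: [0.335, 3.124, 0.0]
contact_force: [-0.7, -0.4, 1.4]
opening: 0.379
time_s: 18.95
tool_pos: [513.4, 193.7, 77.8]
ee_rot: [0.336, 3.121, 0.004]
contact_force: [-7.3, -3.0, 23.8]
opening: 0.377
time_s: 19.2
tool_pos: [514.4, 193.7, 77.4]
ee_rot: [0.336, 3.119, 0.006]
contact_force: [-13.1, -6.4, 44.0]
opening: 0.379
```

```bash
python3 -m pendant '[{"linear":[0,0,-0.4],"yaw":0,"gripper":1},{"linear":[0,0,0],"yaw":0,"gripper":1}]' 60
python3 -c "
from h import *
to(510.8,193.8,110,1.357)
raw(22,200,155,30,38,2.2)"
```

```text
time_s: 19.37
tool_pos: [512.9, 193.9, 78.3]
ee_rot: [0.335, 3.122, 0.004]
contact_force: [-5.1, -2.3, 17.6]
opening: 0.374
t 19.37 pos [512.9 193.9  78.3] jaw az 1.357 q [-0.84  0.33  0.51  1.76 -0.18  1.1   1.09] open 0.374 F [-5.1 -2.3 17.6]
delta cm [ 0.2  -0.05 -3.17] norm 3.18 yaw -0.000
```

View pics/side22.png

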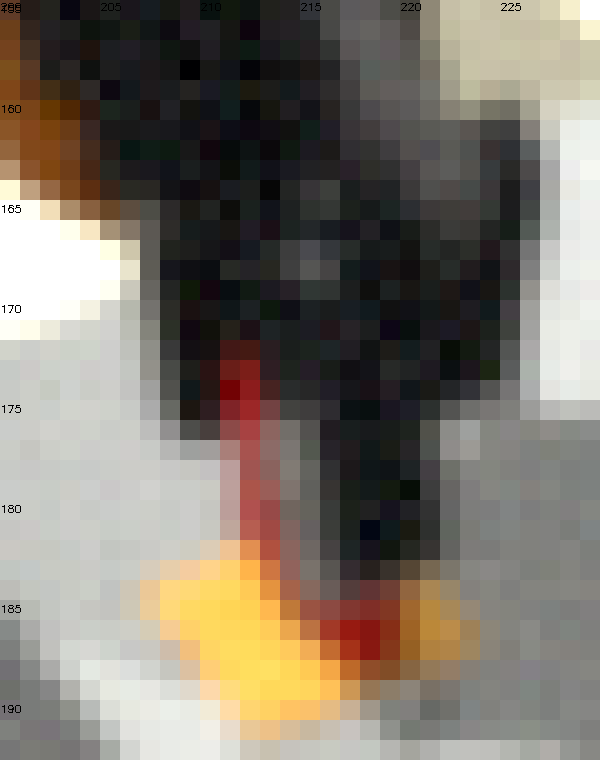

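The head's lower corner is at px (217.5,188.3), so it still stands about 4–6 mm proud. It is binding on the slot wall (side force -13 N). I ease off, and wiggle it down with a lighter grip.

```bash
python3 -m pendant '[{"linear":[0,0,-0.2],"yaw":0,"gripper":1},{"linear":[0,0,0],"yaw":0,"gripper":0.1},{"linear":[0,0,0],"yaw":0,"gripper":-0.1},{"linear":[0,0,0],"yaw":0,"gripper":-0.1},{"linear":[0,0,0],"yaw":0,"gripper":-0.1}]' 30
python3 -c "
from h import *
to(510.8,193.8,110,1.357)
raw(23,200,155,30,38,2.2)"
```

```text
time_s: 19.83
tool_pos: [511.8, 193.4, 77.5]
ee_rot: [-0.335, -3.123, 0.001]
contact_force: [-0.2, -0.1, 0.3]
opening: 0.547
t 19.83 pos [511.8 193.4  77.5] jaw az 1.357 q [-0.84  0.33  0.51  1.76 -0.18  1.1   1.09] open 0.547 F [-0.2 -0.1  0.3]
delta cm [ 0.11  0.01 -3.25] norm 3.25 yaw 0.000
```

View pics/side23.png

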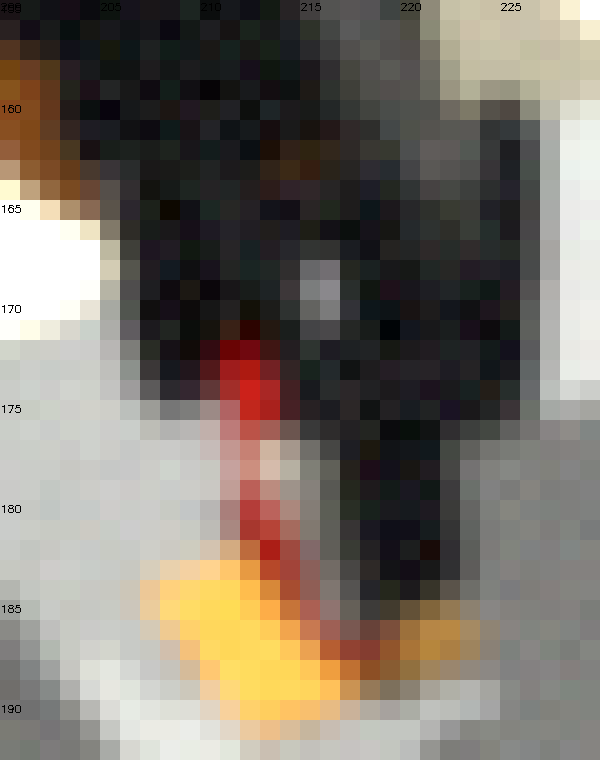

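```bash
python3 -m pendant '[{"linear":[0,0,0],"yaw":0,"gripper":0.2},{"linear":[0,0,0],"yaw":0,"gripper":1},{"linear":[0,0,0],"yaw":0,"gripper":1},{"linear":[0,0,0],"yaw":0,"gripper":1}]' 40
python3 -m pendant '[{"linear":[0.1,0,0.05],"yaw":0,"gripper":1},{"linear":[0.05,0,0.1],"yaw":0,"gripper":1},{"linear":[0,0,0.1],"yaw":0,"gripper":1},{"linear":[0,0,0],"yaw":0,"gripper":1}]' 40
python3 -m pendant '[{"linear":[-0.1,0,0],"yaw":0.03,"gripper":1},{"linear":[-0.1,0,0],"yaw":-0.06,"gripper":1},{"linear":[0.1,0,0.1],"yaw":0.03,"gripper":1},{"linear":[0.1,0,0],"yaw":0,"gripper":1}]' 40
```

```text
time_s: 20.22
tool_pos: [511.9, 193.4, 77.8]
ee_rot: [-0.335, -3.124, 0.0]
contact_force: [-0.5, -0.5, 1.7]
opening: 0.386
time_s: 20.55
tool_pos: [512.1, 193.6, 77.2]
ee_rot: [0.336, 3.12, 0.002]
contact_force: [-0.9, -2.8, 12.0]
opening: 0.384
time_s: 20.88
tool_pos: [512.4, 193.6, 76.9]
ee_rot: [0.338, 3.12, 0.003]
contact_force: [-1.7, -3.9, 17.6]
opening: 0.386
```

The stop is hard at z≈77 with little side force. The key dropped when released (head corner moved from row 186.5 to 188–189), so it is probably home. I test by turning a little with slight down-pressure and watching the wrist torque.

```bash
python3 -m pendant '[{"linear":[0,0,0],"yaw":0.08,"gripper":1},{"linear":[0,0,0],"yaw":0.08,"gripper":1},{"linear":[0,0,0],"yaw":0.08,"gripper":1},{"linear":[0,0,0],"yaw":0,"gripper":1}]' 60
python3 -c "
from h import *
to(512,193.6,77,1.357);s,_,_=st();print(s['wrist_torque'])"
python3 -m pendant '[{"linear":[0,0,0],"yaw":0.08,"gripper":1},{"linear":[0,0,0],"yaw":0.08,"gripper":1},{"linear":[0,0,0],"yaw":0.08,"gripper":1},{"linear":[0,0,0],"yaw":0,"gripper":1}]' 60
python3 -c "
from h import *
to(512,193.6,77,1.357);s,_,_=st();print(s['wrist_torque'])
raw(24,200,155,30,38,2.2)"
```

```text
time_s: 21.22
tool_pos: [512.4, 194.2, 77.1]
ee_rot: [0.714, 3.056, 0.005]
contact_force: [-2.0, -2.9, 19.2]
opening: 0.377
t 21.22 pos [512.4 194.2  77.1] jaw az 1.112 q [-0.87  0.33  0.55  1.77 -0.19  1.09  0.85] open 0.377 F [-2.  -2.9 19.2]
delta cm [ 0.01 -0.07  0.01] norm 0.07 yaw -0.245
[-0.6261222   0.66714287  0.09137223]
time_s: 21.55
tool_pos: [512.2, 194.2, 77.0]
ee_rot: [1.075, 2.949, 0.005]
contact_force: [-3.7, -2.7, 19.2]
opening: 0.381
t 21.55 pos [512.2 194.2  77. ] jaw az 0.872 q [-0.91  0.34  0.59  1.77 -0.21  1.1   0.63] open 0.381 F [-3.7 -2.7 19.2]
delta cm [-0.02 -0.06  0.  ] norm 0.07 yaw -0.485
[-0.57444958  0.91219718 -0.00354696]
```

View pics/side24.png

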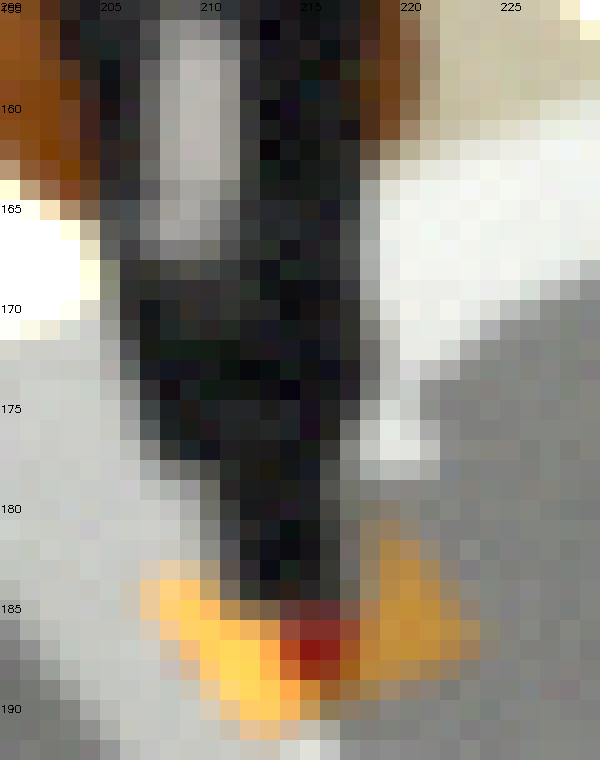

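It turned 0.48 rad with almost no torque, well past the slot's slack, so the key is home and the barrel is turning. I keep on to a quarter turn.

```bash
python3 -m pendant '[{"linear":[0,0,0],"yaw":0.1,"gripper":1},{"linear":[0,0,0],"yaw":0.1,"gripper":1},{"linear":[0,0,0],"yaw":0.1,"gripper":1},{"linear":[0,0,0],"yaw":0.1,"gripper":1},{"linear":[0,0,0],"yaw":0.1,"gripper":1},{"linear":[0,0,0],"yaw":0.1,"gripper":1},{"linear":[0,0,0],"yaw":0,"gripper":1}]' 60
python3 -c "
from h import *
to(512,193.6,77,1.357);s,_,_=st();print(s['wrist_torque'])"
python3 -m pendant '[{"linear":[0,0,0],"yaw":0.1,"gripper":1},{"linear":[0,0,0],"yaw":0.1,"gripper":1},{"linear":[0,0,0],"yaw":0.1,"gripper":1},{"linear":[0,0,0],"yaw":0.1,"gripper":1},{"linear":[0,0,0],"yaw":0.1,"gripper":1},{"linear":[0,0,0],"yaw":0,"gripper":1}]' 60
python3 -c "
from h import *
to(512,193.6,77,1.357);s,_,_=st();print(s['wrist_torque'])"
```

```text
time_s: 22.18
tool_pos: [511.8, 194.4, 77.0]
ee_rot: [1.901, 2.5, 0.005]
contact_force: [-5.7, -2.4, 22.3]
opening: 0.378
t 22.18 pos [511.8 194.4  77. ] jaw az 0.271 q [-0.99  0.36  0.71  1.77 -0.26  1.1   0.07] open 0.378 F [-5.7 -2.4 22.3]
delta cm [-0.08 -0.   -0.  ] norm 0.08 yaw -1.086
[-0.56286975  1.39478788  0.01614044]
time_s: 22.68
tool_pos: [511.8, 194.8, 77.0]
ee_rot: [-2.46, -1.953, -0.006]
contact_force: [-5.2, -1.9, 23.0]
opening: 0.38
t 22.68 pos [511.8 194.8  77. ] jaw az -0.229 q [-1.07  0.38  0.81  1.77 -0.31  1.11 -0.39] open 0.38 F [-5.2 -1.9 23. ]
delta cm [-0.11  0.05 -0.  ] norm 0.12 yaw 1.556
[-0.28419421  1.50408098  0.029927  ]
```

```bash
python3 -m pendant '[{"linear":[0,0,0],"yaw":0.08,"gripper":1},{"linear":[0,0,0],"yaw":0.08,"gripper":1},{"linear":[0,0,0],"yaw":0,"gripper":1},{"linear":[0,0,0],"yaw":0,"gripper":1}]' 60
python3 -c "
from h import *
to(512,193.6,77,1.357);s,_,_=st();print(s['wrist_torque'])"
```

```text
time_s: 23.02
tool_pos: [511.8, 194.9, 77.0]
ee_rot: [-2.603, -1.757, -0.006]
contact_force: [-6.0, -0.7, 23.2]
opening: 0.381
t 23.02 pos [511.8 194.9  77. ] jaw az -0.383 q [-1.09  0.39  0.84  1.77 -0.33  1.12 -0.53] open 0.381 F [-6.  -0.7 23.2]
delta cm [-0.12  0.07 -0.  ] norm 0.14 yaw 1.402
[-0.15254286  1.51172959  0.02617567]
```

```bash
python3 -m pendant '[{"linear":[0,0,-0.15],"yaw":0,"gripper":1},{"linear":[0,0,-0.1],"yaw":0,"gripper":1},{"linear":[0,0,0],"yaw":0,"gripper":0.1},{"linear":[0,0,0],"yaw":0,"gripper":-0.2},{"linear":[0,0,0],"yaw":0,"gripper":-0.4},{"linear":[0,0,0],"yaw":0,"gripper":-0.4},{"linear":[0,0,0],"yaw":0,"gripper":-0.4}]' 60
python3 -m pendant '[{"linear":[0,0,-2],"yaw":0,"gripper":-0.4},{"linear":[0,0,-3],"yaw":0,"gripper":-0.4},{"linear":[0,0,-3],"yaw":0,"gripper":-0.4},{"linear":[0,0,-1],"yaw":0,"gripper":-0.4},{"linear":[0,0,0],"yaw":0,"gripper":-0.4}]' 60
python3 -c "
from h import *
to(482,59.6,150,-.214)
pic(25,'side',(180,130,260,220),6.6);pic(25,'top',(160,170,260,260),6)"
```

```text
time_s: 23.6
tool_pos: [510.2, 193.7, 76.6]
ee_rot: [-2.604, -1.758, 0.001]
contact_force: [-1.0, 0.4, 0.4]
opening: 0.7
time_s: 24.02
tool_pos: [512.2, 194.2, 169.7]
ee_rot: [2.604, 1.758, 0.008]
contact_force: [0.2, 0.1, -0.6]
opening: 0.701
t 24.02 pos [512.2 194.2 169.7] jaw az -0.383 q [-1.14  0.3   0.89  1.66 -0.24  1.3  -0.59] open 0.701 F [ 0.2  0.1 -0.6]
delta cm [-13.62   2.22   1.92] norm 13.94 yaw -0.169
```

View pics/side25.png

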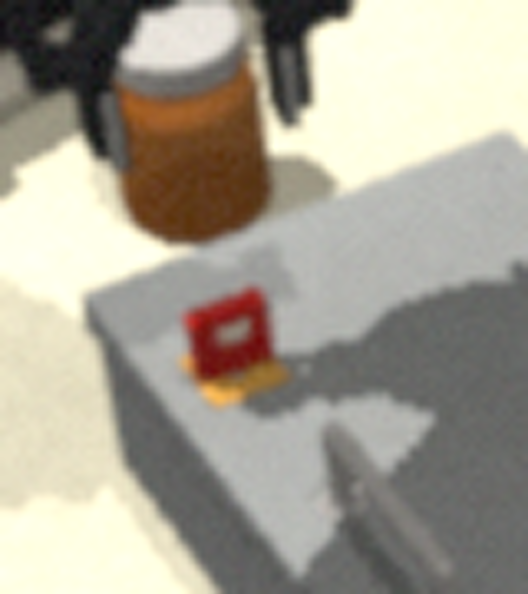

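View pics/top25.png

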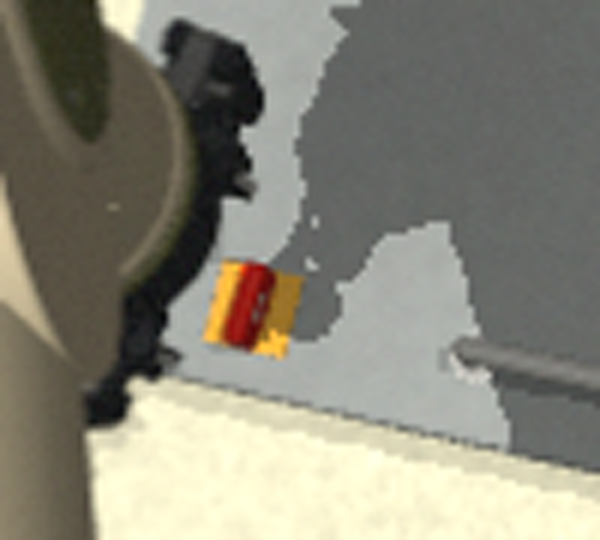

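The key stands home and turned: in the top view its head now runs front to back across the plate at (250,308), seated flat on it. Now to the handle.

```bash
python3 -m pendant '[{"linear":[-3.4,0.55,0],"yaw":0,"gripper":-0.4},{"linear":[-3.4,0.55,0],"yaw":0,"gripper":-0.4},{"linear":[-3.4,0.55,0],"yaw":0,"gripper":-0.4},{"linear":[-3.4,0.55,0],"yaw":0,"gripper":-0.4},{"linear":[0,0,0],"yaw":-0.08,"gripper":-0.4},{"linear":[0,0,0],"yaw":-0.08,"gripper":-0.4},{"linear":[0,0,0],"yaw":0,"gripper":-0.4},{"linear":[0,0,0],"yaw":0,"gripper":-0.4}]' 40
python3 -c "
from h import *
to(482.5,59.6,83.5,-.214)"
```

```text
time_s: 24.78
tool_pos: [479.2, 59.6, 165.8]
ee_rot: [-2.456, -1.958, 0.003]
contact_force: [0.4, -0.4, 0.4]
opening: 0.702
t 24.78 pos [479.2  59.6 165.8] jaw az -0.225 q [-1.07  0.12  0.96  1.82 -0.1   1.26 -0.31] open 0.702 F [ 0.4 -0.4  0.4]
delta cm [0.08 0.33 8.23] norm 8.23 yaw -0.011
```

```bash
python3 -m pendant '[{"linear":[0.1,0.3,2.5],"yaw":-0.011,"gripper":-0.4},{"linear":[0,0,2.5],"yaw":0,"gripper":-0.4},{"linear":[0,0,2],"yaw":0,"gripper":-0.4},{"linear":[0,0,1.2],"yaw":0,"gripper":-0.4},{"linear":[0,0,0],"yaw":0,"gripper":-0.4},{"linear":[0,0,0],"yaw":0,"gripper":-0.4}]' 40
python3 -c "
from h import *
to(482.5,59.6,83.5,-.214)
pic(26,'side',(190,130,290,230),6)"
```

```text
time_s: 25.28
tool_pos: [482.9, 59.6, 84.6]
ee_rot: [2.445, 1.973, -0.003]
contact_force: [0.2, -0.3, -0.2]
opening: 0.699
t 25.28 pos [482.9  59.6  84.6] jaw az -0.213 q [-1.    0.24  0.94  1.92 -0.22  1.09 -0.19] open 0.699 F [ 0.2 -0.3 -0.2]
delta cm [-0.01 -0.04  0.11] norm 0.12 yaw 0.001
```

View pics/side26.png

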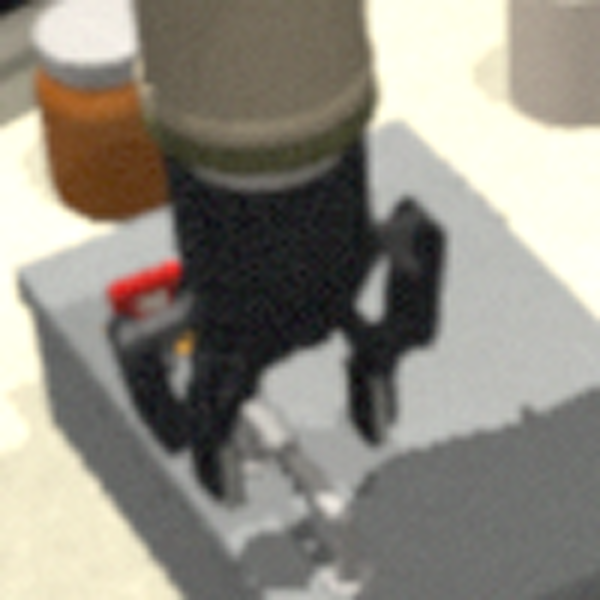

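The fingers stand either side of the bar, tips at (228,500) and (375,440), with the bar (245,410)–(335,510) between them. I grip and test-lift by 0.2 rad.

```bash
python3 -m pendant '[{"linear":[0,0,0],"yaw":0,"gripper":0},{"linear":[0,0,0],"yaw":0,"gripper":0.5},{"linear":[0,0,0],"yaw":0,"gripper":1},{"linear":[0,0,0],"yaw":0,"gripper":1},{"linear":[0,0,0],"yaw":0,"gripper":1},{"linear":[0,0,0],"yaw":0,"gripper":1}]' 50
python3 -m pendant '[{"linear":[0,0.12,-0.4],"yaw":0,"gripper":1},{"linear":[0,0.12,-0.4],"yaw":0,"gripper":1},{"linear":[0,0.13,-0.4],"yaw":0,"gripper":1},{"linear":[0,0.13,-0.48],"yaw":0,"gripper":1},{"linear":[0,0,0],"yaw":0,"gripper":1}]' 50
python3 -c "
from h import *
to(482.5,59.6,83.5,-.214)
pic(27,'side',(190,130,290,230),6)"
```

```text
time_s: 25.83
tool_pos: [482.2, 60.3, 85.5]
ee_rot: [-2.442, -1.973, 0.001]
contact_force: [-7.1, 1.6, 11.0]
opening: 0.093
time_s: 26.25
tool_pos: [486.8, 59.1, 101.9]
ee_rot: [-2.442, -1.973, 0.003]
contact_force: [-10.2, 3.4, 2.9]
opening: 0.09
t 26.25 pos [486.8  59.1 101.9] jaw az -0.212 q [-1.01  0.23  0.94  1.89 -0.2   1.13 -0.2 ] open 0.09 F [-10.2   3.4   2.9]
delta cm [-0.04 -0.42  1.84] norm 1.89 yaw 0.002
```

View pics/side27.png

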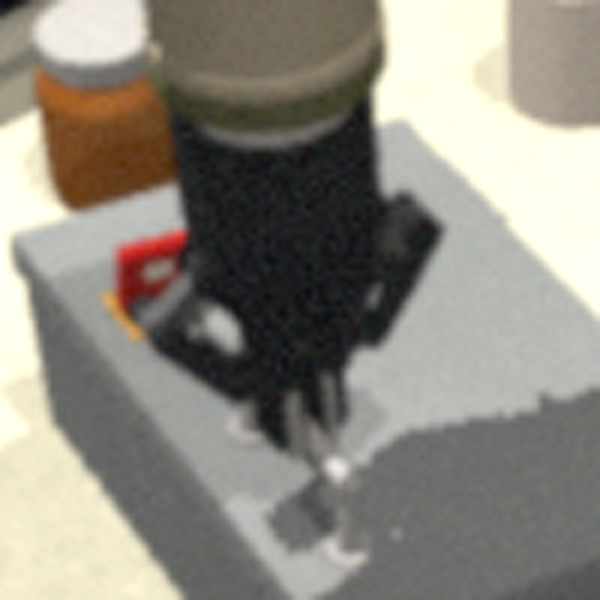

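The lid comes up freely (16 mm at the bar, about 10 N sideways). I follow its arc.

```bash
python3 -m pendant '[{"linear":[0,0.3,-0.8],"yaw":0,"gripper":1},{"linear":[0,0.33,-0.8],"yaw":0,"gripper":1},{"linear":[0,0.4,-0.77],"yaw":0,"gripper":1},{"linear":[0,0.42,-0.77],"yaw":0,"gripper":1},{"linear":[0,0.48,-0.73],"yaw":0,"gripper":1},{"linear":[0,0.5,-0.72],"yaw":0,"gripper":1},{"linear":[0,0.55,-0.68],"yaw":0,"gripper":1},{"linear":[0,0.57,-0.67],"yaw":0,"gripper":1}]' 50
python3 -m pendant '[{"linear":[0,0,0],"yaw":0,"gripper":1}]' 50
python3 -c "
from h import *
to(482.5,59.6,83.5,-.214)"
```

```text
time_s: 26.97
tool_pos: [519.1, 52.1, 160.7]
ee_rot: [-2.438, -1.971, 0.009]
contact_force: [-18.0, 3.8, 3.5]
opening: 0.088
time_s: 27.05
tool_pos: [520.4, 51.8, 162.1]
ee_rot: [-2.44, -1.971, 0.006]
contact_force: [-20.3, 3.3, 17.5]
opening: 0.091
t 27.05 pos [520.4  51.8 162.1] jaw az -0.212 q [-0.96  0.26  0.95  1.72 -0.22  1.28 -0.17] open 0.091 F [-20.3   3.3  17.5]
delta cm [-0.03 -3.82  7.88] norm 8.76 yaw 0.002
```

```bash
python3 -m pendant '[{"linear":[0,0.52,-0.62],"yaw":0,"gripper":1},{"linear":[0,0.54,-0.61],"yaw":0,"gripper":1},{"linear":[0,0.62,-0.55],"yaw":0,"gripper":1},{"linear":[0,0.66,-0.55],"yaw":0,"gripper":1},{"linear":[0,0.72,-0.48],"yaw":0,"gripper":1},{"linear":[0,0.73,-0.48],"yaw":0,"gripper":1},{"linear":[0,0.77,-0.41],"yaw":0,"gripper":1},{"linear":[0,0.77,-0.4],"yaw":0,"gripper":1}]' 50
python3 -m pendant '[{"linear":[0,0,0],"yaw":0,"gripper":1}]' 50
python3 -c "
from h import *
to(482.2,60.3,85.5,-.214)
pic(28,'side',(160,70,300,230),4)"
```

```text
time_s: 27.72
tool_pos: [573.8, 40.2, 204.2]
ee_rot: [-2.441, -1.973, 0.001]
contact_force: [-14.8, 1.3, 15.6]
opening: 0.086
time_s: 27.8
tool_pos: [575.5, 39.7, 204.9]
ee_rot: [-2.444, -1.974, -0.002]
contact_force: [-11.7, 2.1, 17.3]
opening: 0.087
t 27.8 pos [575.5  39.7 204.9] jaw az -0.212 q [-0.83  0.37  0.94  1.52 -0.3   1.4  -0.08] open 0.087 F [-11.7   2.1  17.3]
delta cm [ 0.03 -9.56 11.94] norm 15.29 yaw 0.002
```

View pics/side28.png

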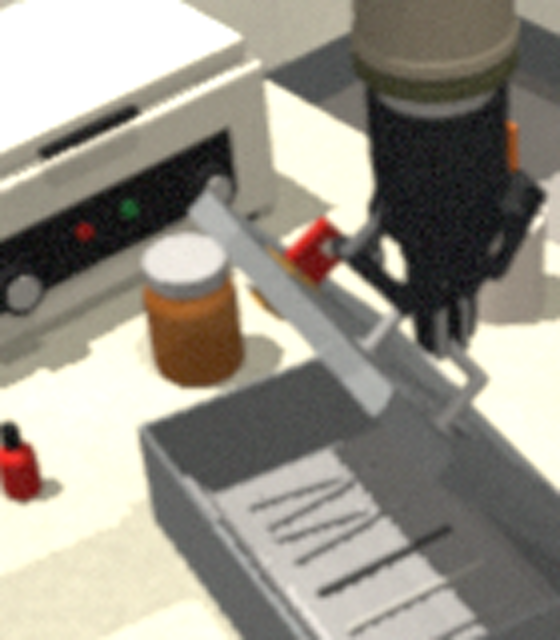

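The lid stands at about 0.9 rad with the key upright in its lock, and it clears the jar. A little further, to about 1.1.

```bash
python3 -m pendant '[{"linear":[0,0.8,-0.33],"yaw":0,"gripper":1},{"linear":[0,0.8,-0.31],"yaw":0,"gripper":1},{"linear":[0,0.84,-0.25],"yaw":0,"gripper":1},{"linear":[0,0.84,-0.24],"yaw":0,"gripper":1},{"linear":[0,0,0],"yaw":0,"gripper":1}]' 50
python3 -c "
from h import *
to(482.2,60.3,85.5,-.214)
pic(29,'side',(160,70,300,230),4)"
```

```text
time_s: 28.27
tool_pos: [608.4, 32.5, 215.8]
ee_rot: [2.443, 1.973, 0.003]
contact_force: [-5.2, 2.0, 10.0]
opening: 0.087
t 28.27 pos [608.4  32.5 215.8] jaw az -0.212 q [-0.75  0.45  0.92  1.41 -0.35  1.45 -0.05] open 0.087 F [-5.2  2.  10. ]
delta cm [  0.06 -12.96  13.  ] norm 18.35 yaw 0.002
```

View pics/side29.png

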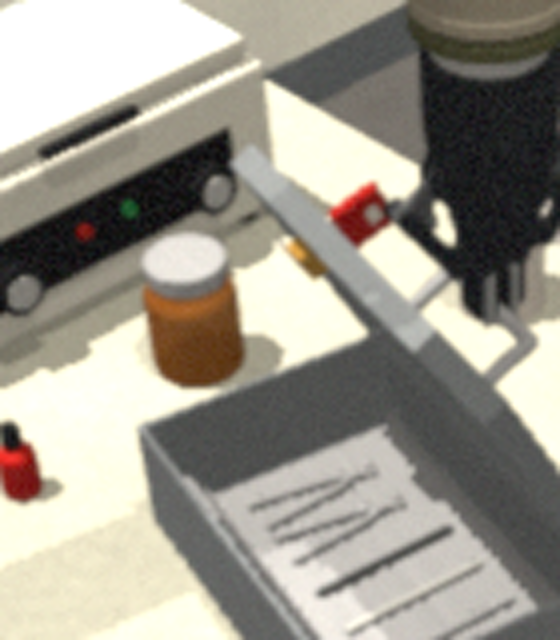

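The lid is at about 1.1 rad. I open the fingers slightly, then go straight up off the bar.

```bash
python3 -m pendant '[{"linear":[0,0,0],"yaw":0,"gripper":0.6},{"linear":[0,0,0],"yaw":0,"gripper":0.45},{"linear":[0,0,0],"yaw":0,"gripper":0.45},{"linear":[0,0,0],"yaw":0,"gripper":0.45}]' 20
python3 -m pendant '[{"linear":[0,0,-0.5],"yaw":0,"gripper":0.45},{"linear":[0,0,-1.5],"yaw":0,"gripper":0.45},{"linear":[0,0,-2.5],"yaw":0,"gripper":0.45},{"linear":[0,0,-2.5],"yaw":0,"gripper":0.45},{"linear":[0,0,-2],"yaw":0,"gripper":0.45},{"linear":[0,0,0],"yaw":0,"gripper":0.45}]' 20
python3 -c "
from h import *
to(482.2,60.3,85.5,-.214)
pic(30,'side',(160,40,300,230),3);pic(30,'top',(100,100,320,280),3.4)"
```

```text
time_s: 28.65
tool_pos: [607.3, 33.0, 213.6]
ee_rot: [2.443, 1.974, 0.0]
contact_force: [0.1, -0.1, -0.2]
opening: 0.274
time_s: 29.15
tool_pos: [608.5, 32.5, 308.2]
ee_rot: [2.441, 1.971, 0.008]
contact_force: [0.7, -0.5, -0.1]
opening: 0.274
t 29.15 pos [608.5  32.5 308.2] jaw az -0.212 q [-0.72  0.43  0.94  1.23 -0.34  1.64 -0.07] open 0.274 F [ 0.7 -0.5 -0.1]
delta cm [  0.03 -13.07  22.19] norm 25.75 yaw 0.002
```

View pics/side30.png

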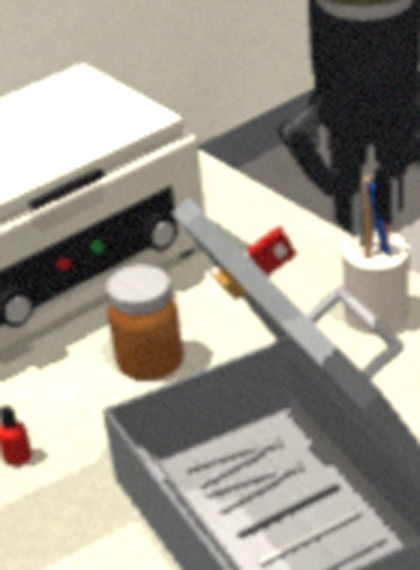

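View pics/top30.png

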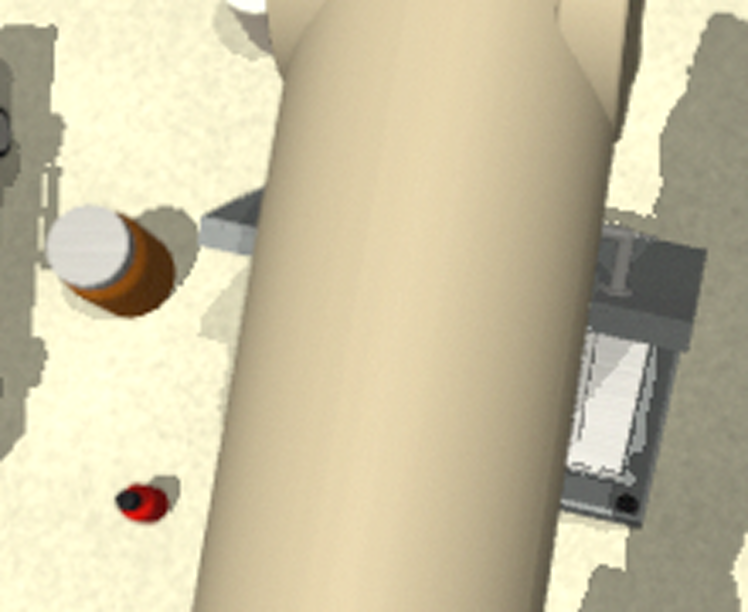

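The lid stands by itself with the gripper clear above it, and the key is turned in the lock. The jar and polish are unmoved. I go a little higher, wait, and check once more.

```bash
python3 -m pendant '[{"linear":[0,0,-2],"yaw":0,"gripper":0.45},{"linear":[0,0,-1],"yaw":0,"gripper":0.45},{"linear":[0,0,0],"yaw":0,"gripper":0.45},{"linear":[0,0,0],"yaw":0,"gripper":0.45},{"linear":[0,0,0],"yaw":0,"gripper":0.45},{"linear":[0,0,0],"yaw":0,"gripper":0.45},{"linear":[0,0,0],"yaw":0,"gripper":0.45},{"linear":[0,0,0],"yaw":0,"gripper":0.45}]' 20
python3 - <<'E'
from h import *
s,_,_=st();print(np.abs(s['qvel']).max())
im=manip.get_image('side');cv2.imwrite('pics/side31.png',im[:,:,::-1])
ref=cv2.imread('pics/side0.png')[:,:,::-1]
for nm,b in dict(nip=(368,255,404,288),jar=(192,125,222,167),pol=(155,172,175,197)).items():
    x0,y0,x1,y1=b;print(nm,np.abs(im[y0:y1,x0:x1].astype(int)-ref[y0:y1,x0:x1]).mean().round(1))
# lid handle -> angle check
by=np.array([.212,.977,0]);bx=np.array([.977,-.212,0]);hg=np.array([482,59.6,90])+170*bx
for th in(.9,1.0,1.1,1.2):
    b=hg+bx*(-170*np.cos(th)+42*np.sin(th))+np.array([0,0,170*np.sin(th)+42*np.cos(th)])
    print(th,proj('side',[b-42*by,b+42*by]).round(1).tolist())
E
```

```text
time_s: 29.92
tool_pos: [606.8, 33.2, 332.8]
ee_rot: [-2.444, -1.974, 0.001]
contact_force: [0.5, -0.6, -0.2]
opening: 0.272
0.005601634043415361
nip 7.0
jar 4.7
pol 5.8
0.9 [[281.5, 163.7], [262.7, 145.1]]
1.0 [[287.5, 159.1], [268.4, 140.7]]
1.1 [[293.6, 154.9], [274.4, 136.7]]
1.2 [[299.8, 151.2], [280.4, 133.3]]
```

View pics/side31.png

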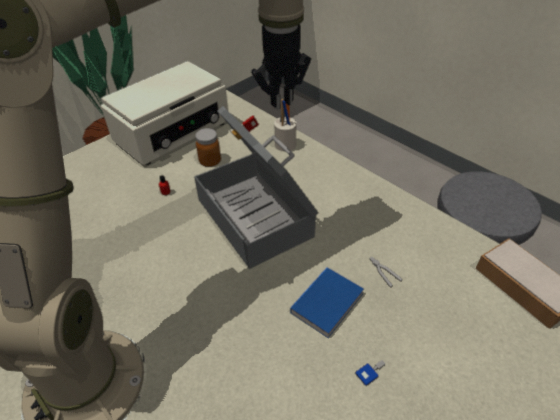

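The handle's ends at about (292,154) and (274,137) match a lid angle of about 1.1 rad. The nippers, jar and polish are where they were, and the arm touches nothing. I hand in.

```bash
python3 -c "
from cell import manip
print(manip.sign_off())"
```

```text
the job is handed in; nothing more can be done
None
```

I did the job in the order asked and handed it in at about 30 s. The box is unlocked, the key is turned in the lock, and the lid stands open by itself.

- **Getting the key upright:** I gripped it by its head and swung it tip-down under the locked handle bar. It then went about 22 mm into the keyhole and stood there with the fingers open.
- **Turning it:** I took a fresh, firmer grip lower down, pushed to a hard stop and turned it clockwise. The wrist turned 1.74 rad with almost no torque. The top view showed the head seated and about a quarter turn round.
- **Raising the lid:** I lifted it by the handle along its arc and let go.

**Last checks:** the lid held at about 1.1 rad of its 1.4, judged by the handle's pixels. The nippers, jar and polish bottle looked unmoved against the first picture, and the contact force was about 0 N.

**What disagreed or failed:**
- The reported tool height was about 30 mm lower than the real fingertips, so the first grasp closed above the key. I corrected for this from the two camera views.
- The first try at the keyhole landed about 1 mm beside the slot.
- I once shifted the wrong way over the lid by 30 mm without touching anything.
- The first push home reached 44 N at the wrist with some side force. The camera height estimate there was ambiguous, reading 4–6 mm proud. The free turn and the later pictures showed the key was home.
- I felt no stop at the end of the turn, so the exact barrel angle is not measured. The lid did come free.

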